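# Put two turning tools away in the sprung sloping tray

### The job

Put the two wood-turning tools away in the sloping tray: the long light-handled parting tool in the long compartment, the short dark-handled scraper in the short one. Tuck each tool's blade under the steel strap, push it gently against the orange sprung foot, and lay it flat so that its handle end drops in front of the upper end wall and the foot holds it there. Let go, and leave the bowl, the jar and the sanding block alone.

Things in the scene. Friction and masses are not known exactly. Their poses are not given: they have to be found in the camera images.
- tray: all sizes in mm: sloping plywood tray, 240 long (x), 140 wide (y), fixed, sloping 25 degrees. Origin: centre of its floor surface, about 62 above the bench. x runs UPHILL along the compartments, towards the robot (the slope faces away from it); y across; z square to the floor. Long compartment: centre line y=+36, short: y=-36. Two rails 8 high, 31 apart guide each handle (long: x=9 to 110, short: x=24 to 110)
- seat_long (a point): fixed point of the tray (axes as the tray's) where the handle's centre of the tool in the long compartment lies when seated; in the tray's frame x=57.5, y=36, z=14 mm
- seat_short (a point): fixed point of the tray (axes as the tray's) where the handle's centre of the tool in the short compartment lies when seated; in the tray's frame x=65, y=-36, z=14 mm
- foot_long (a joint): orange sprung foot (30 mm wide, top 22 mm above the floor) at the long compartment's downhill end: travel pushed downhill, m. 0 at rest, face at tray x=-75 mm (room 5 mm too short for the tool); 0.005 tool seated; 0.009 hard stop. Spring 3.6 N at first touch, 6 N seated, 7.7 N at the stop. Let go, it slides the tool back uphill to the end wall
- foot_short (a joint): orange sprung foot (30 mm wide, top 22 mm above the floor) at the short compartment's downhill end: travel pushed downhill, m. 0 at rest, face at tray x=-35 mm (room 5 mm too short for the tool); 0.005 tool seated; 0.009 hard stop. Spring 3.6 N at first touch, 6 N seated, 7.7 N at the stop. Let go, it slides the tool back uphill to the end wall
- keeper_long (a point): in mm: middle of the underside of the steel keeper strap over the long compartment, axes as the tray's. Strap spans tray x=-66 to -52, underside 27 above the floor, 5 thick, 40 free between its posts. The blade must go under it nose first, handle end raised: 14 degrees steeper than the floor, nose centre 12 above the floor, leaves all clear. Then push downhill, then lower the handle end
- keeper_short (a point): in mm: middle of the underside of the steel keeper strap over the short compartment, axes as the tray's. Strap spans tray x=-26 to -12, underside 27 above the floor, 5 thick, 40 free between its posts. The blade must go under it nose first, handle end raised: 14 degrees steeper than the floor, nose centre 12 above the floor, leaves all clear. Then push downhill, then lower the handle end
- end_wall (a point): middle of the top edge of the inner face of the uphill end wall that both compartments share: tray x=110 mm, wall 18 mm high, 8 mm thick; axes as the tray's
- parting_tool_grip (a point): sizes in mm: long parting tool, light wood handle, narrow blade, 190 long, about 0.16 kg. Flat-sided handle 105 long, 26 wide, 28 high; flat steel blade 85 long, 12 wide, 6 thick, its underside 11 above the handle's. This point: handle's centre, 14 above its underside, near the balance point. x runs from the nose (blade end, -x) to the handle end (+x), y across, z up as it lies on the bench
- parting_tool_nose (a point): the tip of the parting tool's blade, on its centre line, 137.5 mm from the handle's centre; axes as the tool's
- scraper_grip (a point): sizes in mm: short broad scraper, dark wood handle, broad blade, 150 long, about 0.16 kg. Flat-sided handle 90 long, 26 wide, 28 high; flat steel blade 60 long, 26 wide, 6 thick, its underside 11 above the handle's. This point: handle's centre, 14 above its underside, near the balance point. x runs from the nose (blade end, -x) to the handle end (+x), y across, z up as it lies on the bench
- scraper_nose (a point): the tip of the scraper's blade, on its centre line, 105 mm from the handle's centre; axes as the tool's
- bowl: bystander: turned wooden bowl, 110 mm across, 50 mm high, origin under its centre
- wax: bystander: amber jar of wax with metal lid, 70 mm across, 60 mm high, origin under its centre
- sanding_block: bystander: cork sanding block 50 x 100 x 35 mm, origin under its centre
There are look-alikes about, which are no part of the job. Of the things shaped like the part that bears parting_tool_grip, the wooden one is meant.

How it is judged:
By the outcome, as a careful person would: the job done as asked, in the order asked, and still so for the second after the job is handed in, with the robot touching nothing.
It also fails if it takes over 58 s, if anything falls off the work surface, if the arm or the gripper's body presses on something with over 40 N, if the wrist force passes 120 N, or if a joint passes its speed limit or range.

### The arm

A 6-joint arm with a two-finger parallel gripper is mounted at the origin on the work surface. World frame = base frame: x ahead of the robot, y to its left, z up, the work surface at z = 0. Lengths are in mm, angles in rad, forces in N, time in s.
With the tool pointing down it reaches from about 350 to 775 mm from the base axis. Payload 7.3 kg.
Tool frame: the origin (TCP) lies at the very end of the fingers, on their centre line; the grasp point (between the pads) lies 19 mm behind it; x points along the fingers, z is the direction in which the jaws open and shut, and the axes are right-handed (so a half turn about x gives the same grasp; the last joint's range is limited). The gripper opens to 92 mm and grips with 3 to 60 N. Pads are 19 mm wide; open, the fingers measure 130 mm over their backs; the gripper's body (75 mm by 190 mm) begins 47 mm behind the grasp point.
Start: joints at [1.023, 0.342, 1.524, -0, 1.275, -0.146], TCP at [205.302, 483.214, 226.741] pointing down, gripper open.
Joint ranges: [-2.53, 2.53], [-0.77, 2.02], [0.04, 2.7], [-1, 4.14], [0.28, 2.66], [-3.11, 3.11]. Speed limits (rad/s): [2.57, 2.57, 3.14, 3.14, 3.14, 3.14].

### API

Orientations are given as [roll, pitch, yaw] about the fixed x, y, z axes, in that order (R = Rz(yaw) Ry(pitch) Rx(roll)).
In Python, from plant import * gives the robot as it stands.
- The arm moves only by the shell command python3 -m creep 'ROWS'. ROWS is JSON, a list of rows, each an object of numbers: "tx", "ty", "tz": the shift along the tool's x, y, z in cm; "wx", "wy", "wz": the turn, a rotation vector about the tool's x, y, z in rad; "gripper": the closure, from -1 (fully open) to 1 (shut). A call has 1 to 8 rows; each row is the pose to reach, as a shift and turn from the pose commanded when the call began, along the tool's axes at that moment; what a row does not reach only later rows make up. A row lasts 1/12 s, in which the tool goes at most 41.7 mm and 7.16 degrees, less where a joint would pass 70% of its speed; a pose out of reach is approached as far as the arm can. A call with a gripper value outside its range is refused whole. The fingers move at their own pace and stop on an object; the grip force is fixed at half the most. Time passes only in rows, so rows that repeat a pose let the fingers close. It gives the time, the measured TCP pose, the force and the opening at its end, in the units of the state.
- get_obs(): the state, without advancing time (a new reading comes with each control period).
- capture(name): name is "scene" or "side" or "wrist"; returns a dict with "frame" (480x640x3 uint8, red, green, blue), "z_map" (480x640 float32, mm along the optical axis (not along the pixel's ray), 0 where there is no reading), "vertical_fov" (degrees; the focal length in pixels is half the picture's height over the tangent of half this angle, whatever the lens; pixels are square), "cx", "cy" (the principal point, pixels), "xyz" and "rotation" of the camera in the world. Camera axes: x right, y down, z forward; pixel columns grow to the right and rows downward; lengths in mm; the calibration is good to about 2 mm. A picture is of the moment at which its call begins.
- close_job(): hands the job in, once; it reports no verdict.
The state is a dict: "time": time; "joint_positions": joint angles; "dq": joint speeds; "tau": joint torques, N m; "tool_pos": TCP position; "tcp_rot": TCP orientation; "contact_force": force on the tool from outside, world axes, zero at the start; "moment": the same for the moment, N m; "grip_width": finger opening in mm.
Only numpy, scipy, OpenCV 4.12 (cv2) and the standard library are available. Lean on these libraries where they do the work, as an engineer would, in place of code of your own. Each camera call takes 0.05 s, during which the arm holds its last target.

## Working session

There is one attempt and no reset: what is moved stays moved. The work goes in short steps, Python scripts to look and compute and a shell command to move; the robot and the scene stay as the last step left them, time stands still between calls to the robot, and variables do not carry over. Pictures are saved under pics/ and viewed, and the job is handed in when it is done.

```bash
ls; mkdir -p pics
cat > h.py <<'E'
from plant import *
import numpy as np, cv2
from scipy.spatial.transform import Rotation as R
def snap(n,fn):
    c=capture(n); cv2.imwrite('pics/'+fn+'.png',cv2.cvtColor(c['frame'],cv2.COLOR_RGB2BGR)); np.save('pics/'+fn+'.npy',c,allow_pickle=True); return c
def load(fn): return np.load('pics/'+fn+'.npy',allow_pickle=True).item()
def camR(c):
    r=np.array(c['rotation'],float)
    return r if r.shape==(3,3) else R.from_euler('xyz',r).as_matrix()
def foc(c): return 240/np.tan(np.radians(c['vertical_fov'])/2)
def pts(c):
    f=foc(c); z=c['z_map']; v,u=np.mgrid[0:480,0:640]
    p=np.stack([(u-c['cx'])/f*z,(v-c['cy'])/f*z,z],-1)
    return p@camR(c).T+np.array(c['xyz'])
def proj(c,P):
    q=(np.atleast_2d(P)-np.array(c['xyz']))@camR(c); f=foc(c)
    return np.stack([q[:,0]/q[:,2]*f+c['cx'],q[:,1]/q[:,2]*f+c['cy']],-1)
E
python3 - <<'E'
from h import *
for n in ['scene','side','wrist']:
    c=snap(n,n+'0'); print(n,{k:c[k] for k in c if k not in('frame','z_map')}, (c['z_map']>0).mean())
print(get_obs())
E
```

```text
pics
scene {'vertical_fov': 42.45010832634322, 'cx': 312.4338818639335, 'cy': 240.38664435338916, 'xyz': array([1307.74535321, -137.3544412 , 1283.3318139 ]), 'rotation': array([-2.5719644 ,  0.01198433,  1.35189924])} 0.995927734375
side {'vertical_fov': 56.289712707220176, 'cx': 317.5358787440233, 'cy': 239.28345703610512, 'xyz': array([ 261.17445841, -782.2367523 ,  872.64654465]), 'rotation': array([-2.31751839,  0.01612038, -0.37149016])} 0.9961751302083334
wrist {'vertical_fov': 60.77765726485883, 'cx': 324.92648447450136, 'cy': 236.9848752941657, 'xyz': array([135.42824639, 512.11518027, 384.09449419]), 'rotation': array([2.86137588e+00, 4.10190356e-04, 1.16916736e+00])} 0.995927734375
{'time': 0.15, 'joint_positions': array([ 1.02298755e+00,  3.42557138e-01,  1.52477777e+00, -3.10813266e-05,
        1.27540350e+00, -1.45986042e-01]), 'dq': array([ 0.00127088, -0.00197145, -0.00192875,  0.00049704, -0.00151034,
        0.00044008]), 'tau': array([ 1.04060880e-03, -4.31472480e+01, -2.44352067e+01,  7.16653699e-02,
        5.37720986e-02, -1.03809134e-04]), 'tool_pos': array([205.14990122, 482.93349022, 226.21440863]), 'tcp_rot': array([ 3.02154419,  1.56965019, -2.09265845]), 'contact_force': array([0.50432207, 0.91366886, 0.30811781]), 'moment': array([ 0.03328641, -0.03000887,  0.00142558]), 'grip_width': 91.74501985508932}
```

View pics/scene0.png

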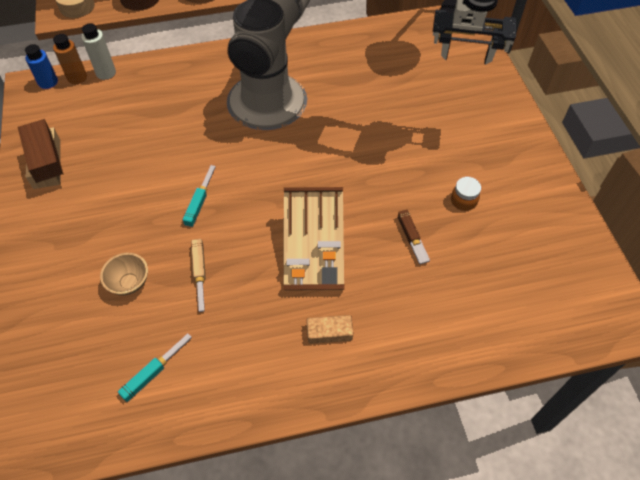

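View pics/side0.png

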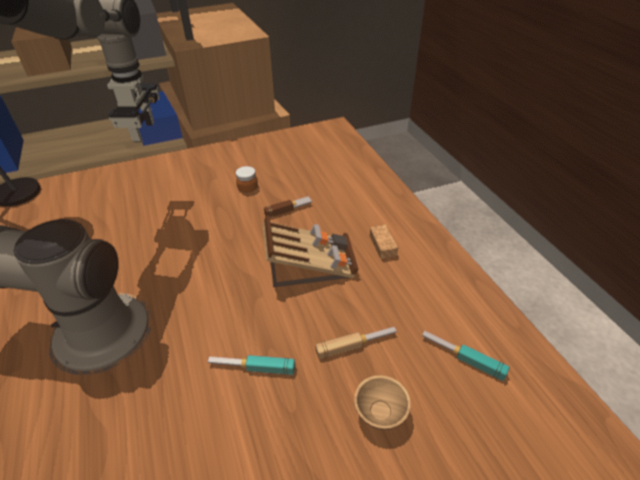

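View pics/wrist0.png

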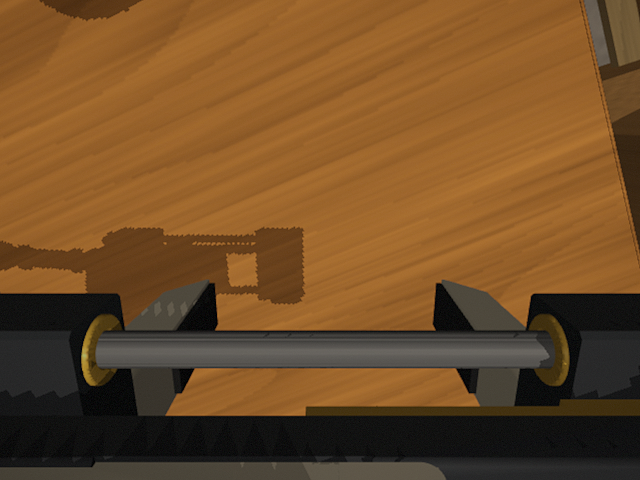

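Scene view: the wooden parting tool has its handle at (198,262) and its nose at (201,310). The look-alikes are teal-handled tools at (197,207) and (142,380). The dark scraper has its handle at (410,225) and its nose at (423,262). The tray is around (314,240), with the long compartment on the image left (world −y). The other dark object is a block at (40,150). By the description I choose (198,262) and (410,225), and will check both in a close crop.

Run:
```python
from h import *
c=load('scene0'); f=cv2.cvtColor(c['frame'],cv2.COLOR_RGB2BGR)
a=cv2.resize(f[155:325,175:345],(390,390),interpolation=cv2.INTER_CUBIC);b=cv2.resize(f[155:325,280:450],(390,390),interpolation=cv2.INTER_CUBIC)
cv2.imwrite('pics/crop0.png',np.hstack([a,b]))
for n in ['scene0','side0']:
    c=load(n);P=pts(c)
    print(n,'bench z',np.median(P[...,2][(abs(P[...,2])<15)&(P[...,0]>300)&(P[...,0]<700)&(abs(P[...,1])<500)]))
    hsv=cv2.cvtColor(c['frame'],cv2.COLOR_RGB2HSV)
    # tool blobs: regions with z 5..45 in neighbourhood
    m=((P[...,2]>8)&(P[...,2]<60)&(P[...,0]>250)&(P[...,0]<900)&(abs(P[...,1])<450)).astype(np.uint8)
    k,l,s,ce=cv2.connectedComponentsWithStats(m)
    for i in range(1,k):
        if s[i,4]<60: continue
        q=P[l==i]; rect=cv2.minAreaRect(q[:,:2].astype(np.float32))
        print(i,s[i],'cen',q.mean(0).round(0),'zmax',np.percentile(q[:,2],95).round(1),'rect',np.round(rect[0],1),np.round(rect[1],1),round(rect[2],1))
```

```text
scene0 bench z 0.2644299031463788
24 [182 173  30  54 556] cen [ 340. -238.   24.] zmax 32.1 rect [ 322.4 -232. ] [ 29.8 164.8] 62.4
32 [451 177  28  34 511] cen [484. 419.  40.] zmax 59.5 rect [472.1 421.5] [72.9 56.2] 0.5
74 [397 210  33  54 666] cen [558. 263.  22.] zmax 31.4 rect [556.9 264.7] [152.8  29.3] 3.9
112 [191 239  14  73 658] cen [ 535. -256.   24.] zmax 31.5 rect [ 545.6 -256.8] [ 26.4 191.1] 87.0
114 [ 284  238   61   52 2537] cen [599.   6.  39.] zmax 57.1 rect [592.4   9.4] [139.6 126.1] 77.4
137 [ 112  253   36   43 1052] cen [ 510. -415.   30.] zmax 51.9 rect [ 521.5 -409.3] [109.7  81. ] 0.0
186 [ 307  315   46   29 1126] cen [756.   9.  32.] zmax 38.9 rect [751.8   9.4] [100.1  53.1] 81.4
202 [121 334  71  68 969] cen [ 762. -388.   23.] zmax 31.3 rect [ 751.4 -372.6] [ 30.2 189.3] 33.4
side0 bench z -0.2780771784424587
1 [236 168  22  24 381] cen [465. 409.  39.] zmax 59.5 rect [467.8 419.2] [58.9 68.5] 88.5
2 [264 197  48  19 405] cen [547. 257.  21.] zmax 29.4 rect [555. 262.] [152.1  34.2] 4.3
3 [370 225  28  33 628] cen [744.  -3.  30.] zmax 36.7 rect [747.9   6. ] [103.8  50.2] 80.9
4 [ 304  230   55   47 1526] cen [591. -11.  40.] zmax 58.1 rect [582.4   8.4] [146.6 139.4] 76.9
21 [316 327  80  31 880] cen [ 523. -262.   22.] zmax 29.4 rect [ 544.4 -261.2] [ 28.9 190.5] 86.0
22 [422 331  88  46 942] cen [ 754. -392.   22.] zmax 29.4 rect [ 746.1 -377.9] [ 28.5 189.7] 36.3
23 [222 355  73  20 879] cen [ 331. -245.   23.] zmax 29.6 rect [ 320.6 -234. ] [ 29.8 160.5] 61.5
24 [ 354  376   57   48 1725] cen [ 527. -409.   30.] zmax 50.1 rect [ 520.6 -410.7] [ 78.3 109.7] 90.0
```

View pics/crop0.png

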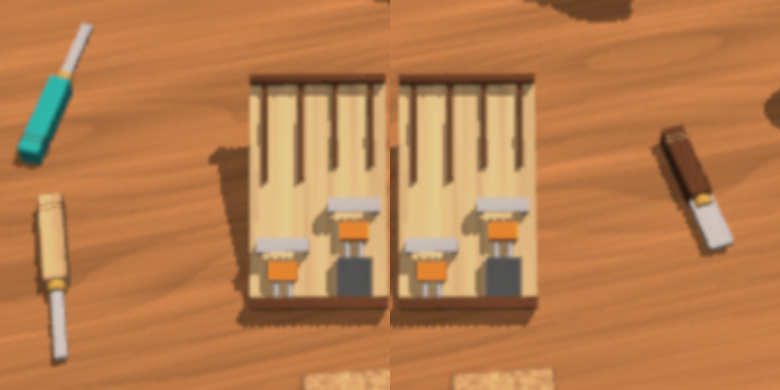

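The crops confirm the choice: the left crop shows a light wood handle with a narrow blade, and the right crop a dark handle with a broad blade. Next I measure the tray.

```bash
cat > tray.py <<'E'
from h import *
for n in ['scene0','side0']:
    c=load(n);P=pts(c);hsv=cv2.cvtColor(c['frame'],cv2.COLOR_RGB2HSV)
    box=(P[...,0]>440)&(P[...,0]<720)&(abs(P[...,1]-9)<110)&(P[...,2]>6)&(P[...,2]<180)
    # light plywood floor
    m=box&(hsv[...,2]>150)&(hsv[...,0]>14)&(hsv[...,0]<28)&(hsv[...,1]>60)&(hsv[...,1]<170)
    m=cv2.erode(m.astype(np.uint8),np.ones((3,3)))>0
    q=P[m]
    for _ in range(6):
        A=np.c_[q[:,:2],np.ones(len(q))]; co=np.linalg.lstsq(A,q[:,2],rcond=None)[0]
        r=q[:,2]-A@co; q=q[abs(r)<max(2.,1.5*r.std())]
    nn=np.array([-co[0],-co[1],1]);nn/=np.linalg.norm(nn)
    print(n,len(q),'slope',np.degrees(np.arccos(nn[2])),'downhill az',np.degrees(np.arctan2(nn[1],nn[0])))
    # everything of the tray near/above plane -> outline in plane coords
    ux=np.array([0,0,1])-nn*nn[2];ux/=np.linalg.norm(ux);uy=np.cross(nn,ux)
    o=np.array([580,8,0.]);o[2]=co[0]*580+co[1]*8+co[2]
    L=(P-o)@np.c_[ux,uy,nn]
    mm=box&(abs(L[...,2])<4)
    rect=cv2.minAreaRect(L[mm][:,:2].astype(np.float32)); print('outline floor',rect)
    top=box&(L[...,2]>12)&(L[...,2]<22)&(L[...,0]>60)
    print('endwall top region x',np.percentile(L[top][:,0],[2,10,50,90,98]).round(1),'y',np.percentile(L[top][:,1],[1,50,99]).round(1),'z',np.percentile(L[top][:,2],[50,90,98]).round(1))
    a=L[top]; s=np.polyfit(a[:,1],a[:,0],1);print('wall tilt deg',np.degrees(np.arctan(s[0])))
    org=box&(hsv[...,0]>5)&(hsv[...,0]<16)&(hsv[...,1]>200)&(hsv[...,2]>190)&(L[...,2]>10)
    k,l,s,ce=cv2.connectedComponentsWithStats(org.astype(np.uint8))
    for i in range(1,k):
        if s[i,4]>15:
            b=L[l==i];print('orange',s[i],ce[i].round(1),'x',np.percentile(b[:,0],[3,50,97]).round(1),'y',np.percentile(b[:,1],[3,50,97]).round(1),'z',np.percentile(b[:,2],[3,50,97]).round(1))
    gr=box&(hsv[...,1]<50)&(hsv[...,2]>130)&(L[...,2]>24)
    k,l,s,ce=cv2.connectedComponentsWithStats(gr.astype(np.uint8))
    for i in range(1,k):
        if s[i,4]>15:
            b=L[l==i];print('strap',s[i],'x',np.percentile(b[:,0],[3,50,97]).round(1),'y',np.percentile(b[:,1],[3,50,97]).round(1),'z',np.percentile(b[:,2],[3,50,97]).round(1),'world',P[l==i].mean(0).round(1))
    print('o',o,'ux',ux.round(4),'uy',uy.round(4))
E
python3 tray.py
```

```text
scene0 1185 slope 25.03610643183886 downhill az -12.34870704272097
outline floor ((39.179710388183594, -26.093170166015625), (199.907958984375, 247.96810913085938), 89.5215835571289)
endwall top region x [ 70.5 103.8 164.1 169.4 170.2] y [-72.2 -31.1  52.6] z [16.1 20.  21.6]
wall tilt deg -24.716564380678626
orange [324 253  10   6  59] [328.5 255.5] x [ 1.4  6.6 13.6] y [-49.  -39.7 -28.2] z [15.7 22.  25.9]
orange [293 270  11   6  54] [297.8 272.8] x [-37.2 -32.3 -25.5] y [21.8 32.2 43.6] z [16.2 20.9 26.6]
strap [318 242  22   6 113] x [27.7 32.8 38. ] y [-62.7 -37.6 -14.6] z [25.6 32.5 36.2] world [572.5  49.   83.5]
strap [287 259  22   6 127] x [-13.   -6.5  -0.9] y [ 8.7 33.7 56.5] z [25.9 32.  38.4] world [592.3 -28.2  66.9]
o [580.           8.          40.71740161] ux [-0.8851  0.1938  0.4232] uy [-0.2139 -0.9769 -0.    ]
side0 557 slope 25.13625795302401 downhill az -11.85508712371278
outline floor ((52.728065490722656, -1.1816864013671875), (146.57810974121094, 237.25338745117188), 89.60717010498047)
endwall top region x [162.5 163.6 167.6 170.8 171.8] y [-72.3 -42.7   3.8] z [17.7 19.4 21.4]
wall tilt deg -1.9588771768857303
strap [314 225   7  13  56] x [29.5 35.9 42. ] y [-60.2 -36.3 -13.6] z [28.6 31.8 34.5] world [568.9  47.2  83.3]
strap [331 246   8  14  68] x [-10.8  -3.2   2.4] y [ 8.4 32.9 58.2] z [29.  31.7 33.7] world [589.5 -27.9  66.5]
o [580.          8.         39.4349036] ux [-0.886   0.186   0.4248] uy [-0.2054 -0.9787  0.    ]
```

```bash
cat >> h.py <<'E'
def cur():
    o=get_obs(); return np.array(o['tool_pos']),R.from_euler('xyz',o['tcp_rot']).as_matrix(),o
def rel(p,M):
    p0,R0,o=cur(); t=R0.T@(np.array(p)-p0)/10; w=R.from_matrix(R0.T@M).as_rotvec()
    print('t(cm)',t.round(2),'w',w.round(3),'dist mm',round(float(np.linalg.norm(t)*10),1),'deg',round(float(np.degrees(np.linalg.norm(w))),1))
def toolR(nose_az_deg,nosedown_deg,sgn):
    # TCP axes for a tool held with fingers square to it: x = into tool (-tool z), z = sgn*across
    a=np.radians(nose_az_deg);d=np.radians(nosedown_deg)
    n=np.array([np.cos(a)*np.cos(d),np.sin(a)*np.cos(d),-np.sin(d)]) # nose direction
    lat=np.array([-np.sin(a),np.cos(a),0])
    up=np.cross(n,lat)
    x=-up; z=sgn*lat; y=np.cross(z,x)
    return np.c_[x,y,z]
E
python3 - <<'E'
from h import *
p,M,o=cur(); print(M.round(3))
c=load('wrist0'); print('cam in tool',(M.T@(np.array(c['xyz'])-p)).round(1)); print((M.T@camR(c)).round(3))
for s in (1,-1): print(s); rel([450,60,330],toolR(-3.5,0,s))
E
```

```text
[[-0.001 -0.92   0.391]
 [-0.001  0.391  0.92 ]
 [-1.     0.    -0.001]]
cam in tool [-157.9   75.6   -0.6]
[[-0.001 -0.277  0.961]
 [ 0.    -0.961 -0.277]
 [ 1.    -0.     0.001]]
1
t(cm) [-10.35 -39.07 -29.36] w [-0.341 -0.001 -0.   ] dist mm 499.6 deg 19.5
-1
t(cm) [-10.35 -39.07 -29.36] w [ 2.801e+00 -0.000e+00  2.000e-03] dist mm 499.6 deg 160.5
```

Run:
```python
from h import *
rel([600,20,330],toolR(-12,0,1))
```

```text
t(cm) [-10.36 -54.44 -27.18] w [-0.192 -0.001 -0.   ] dist mm 617.2 deg 11.0
```

```bash
python3 -m creep '[{"tx":-10.4,"ty":-25,"tz":-13,"wx":-0.1},{"tx":-10.4,"ty":-30,"tz":-15,"wx":-0.19},{"tx":-10.4,"ty":-54.4,"tz":-27.2,"wx":-0.19},{"tx":-10.4,"ty":-54.4,"tz":-27.2,"wx":-0.19},{"tx":-10.4,"ty":-54.4,"tz":-27.2,"wx":-0.19},{"tx":-10.4,"ty":-54.4,"tz":-27.2,"wx":-0.19},{"tx":-10.4,"ty":-54.4,"tz":-27.2,"wx":-0.19},{"tx":-10.4,"ty":-54.4,"tz":-27.2,"wx":-0.19}]'; python3 -c "
from h import *
rel([600,20,330],toolR(-12,0,1))"
```

```text
t(cm) [-10.36 -54.44 -27.18] w [-0.192 -0.001 -0.   ] dist mm 617.2 deg 11.0validation failed for argument at $[0]...
```

```bash
python3 -m creep '[{"tx":-10.4,"ty":-54.4,"tz":-27.2,"wx":-0.19,"wy":0,"wz":0,"gripper":-1},{"tx":-10.4,"ty":-54.4,"tz":-27.2,"wx":-0.19,"wy":0,"wz":0,"gripper":-1},{"tx":-10.4,"ty":-54.4,"tz":-27.2,"wx":-0.19,"wy":0,"wz":0,"gripper":-1},{"tx":-10.4,"ty":-54.4,"tz":-27.2,"wx":-0.19,"wy":0,"wz":0,"gripper":-1},{"tx":-10.4,"ty":-54.4,"tz":-27.2,"wx":-0.19,"wy":0,"wz":0,"gripper":-1},{"tx":-10.4,"ty":-54.4,"tz":-27.2,"wx":-0.19,"wy":0,"wz":0,"gripper":-1},{"tx":-10.4,"ty":-54.4,"tz":-27.2,"wx":-0.19,"wy":0,"wz":0,"gripper":-1},{"tx":-10.4,"ty":-54.4,"tz":-27.2,"wx":-0.19,"wy":0,"wz":0,"gripper":-1}]'; python3 -c "
from h import *
rel([600,20,330],toolR(-12,0,1))"
```

```text
time: 0.82
tool_pos: [416.7, 234.2, 282.6]
tcp_rot: [0.449, 1.571, 1.808]
contact_force: [0.1, 1.2, -0.7]
grip_width: 92.2
t(cm) [ -4.75 -22.42 -17.09] w [-0.002  0.    -0.   ] dist mm 285.9 deg 0.1
```

```bash
python3 -m creep '[{"tx":-4.7,"ty":-22.4,"tz":-17.1,"wx":0,"wy":0,"wz":0,"gripper":-1},{"tx":-4.7,"ty":-22.4,"tz":-17.1,"wx":0,"wy":0,"wz":0,"gripper":-1},{"tx":-4.7,"ty":-22.4,"tz":-17.1,"wx":0,"wy":0,"wz":0,"gripper":-1},{"tx":-4.7,"ty":-22.4,"tz":-17.1,"wx":0,"wy":0,"wz":0,"gripper":-1},{"tx":-4.7,"ty":-22.4,"tz":-17.1,"wx":0,"wy":0,"wz":0,"gripper":-1},{"tx":-4.7,"ty":-22.4,"tz":-17.1,"wx":0,"wy":0,"wz":0,"gripper":-1},{"tx":-4.7,"ty":-22.4,"tz":-17.1,"wx":0,"wy":0,"wz":0,"gripper":-1},{"tx":-4.7,"ty":-22.4,"tz":-17.1,"wx":0,"wy":0,"wz":0,"gripper":-1}]'; python3 -c "
from h import *
rel([600,20,330],toolR(-12,0,1))
snap('wrist','w1');rel([600,20,330],toolR(-12,0,1))"
```

```text
time: 1.48
tool_pos: [602.1, 16.2, 328.4]
tcp_rot: [-2.531, 1.569, -1.178]
contact_force: [-0.1, 0.5, -0.0]
grip_width: 92.0
t(cm) [-0.16  0.29  0.32] w [-0.008 -0.002  0.001] dist mm 4.6 deg 0.5
t(cm) [-0.19  0.06  0.11] w [-0.007 -0.    -0.001] dist mm 2.3 deg 0.4
```

View pics/w1.png

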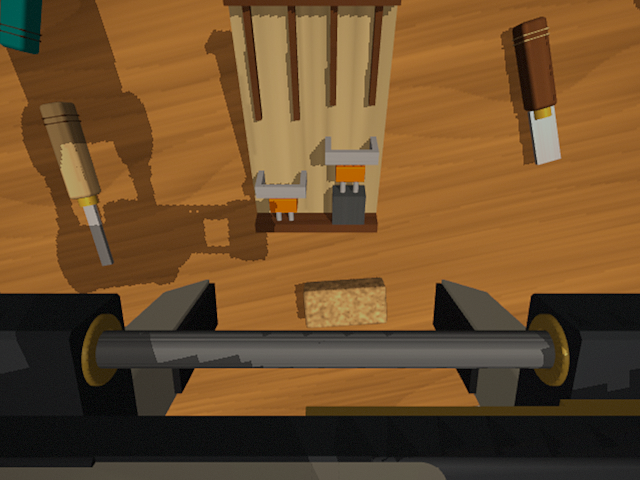

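The wrist view shows the tray (230–400, 0–230) with its feet at (284,204) and (350,173), the parting tool at (75,150) and the scraper at (533,65), all clear. I measure all three from this view.

```bash
sed -i "s/^for n in .*/for n in ['w1']:/" tray.py; python3 tray.py
python3 - <<'E'
from h import *
c=load('w1');P=pts(c)
b=P[300:330,400:430] if 0 else P[20:200,420:490]; print('bench z',np.median(b[...,2]), 'bench left',np.median(P[100:250,150:200,2]))
for nm,(u0,u1,v0,v1) in dict(part=(35,120,90,275),scr=(500,575,5,175)).items():
    Q=P[v0:v1,u0:u1].reshape(-1,3)
    q=Q[Q[:,2]>9]; r=cv2.minAreaRect(q[:,:2].astype(np.float32)); print(nm,r,len(q))
    h=Q[Q[:,2]>23.5]; r=cv2.minAreaRect(h[:,:2].astype(np.float32)); print(' handle',r,'ztop',np.median(h[:,2]))
E
```

```text
w1 15491 slope 25.054752668053556 downhill az -12.568444691465036
outline floor ((52.921390533447266, -1.5275726318359375), (218.0719757080078, 140.7884063720703), 0.1743345707654953)
endwall top region x [165.8 166.  167.3 168.8 169.1] y [-70.6 -36.9   0.1] z [18.1 19.2 19.8]
wall tilt deg -0.32576271162940945
strap [325 152  54  13 674] x [29.6 36.3 43. ] y [-62.1 -37.7 -13.4] z [30.8 32.  33.3] world [569.3  49.   83.3]
strap [255 185  51  13 579] x [-10.5  -3.4   3.3] y [10.1 34.8 58.5] z [30.8 32.  33.3] world [588.8 -29.4  66.3]
o [580.           8.          38.87868787] ux [-0.8842  0.1971  0.4235] uy [-0.2176 -0.976   0.    ]
bench z -0.0116895483651831 bench left -0.40926302281317817
part ((549.345458984375, -120.03083801269531), (302.3684387207031, 190.16372680664062), 87.07915496826172) 4009
 handle ((511.7691955566406, -118.11358642578125), (302.3684387207031, 114.14813232421875), 87.07915496826172) ztop 27.275731166206356
scr ((561.3064575195312, 156.72036743164062), (150.18902587890625, 242.415771484375), 4.599210262298584) 4359
 handle ((534.7005004882812, 154.1880340576172), (99.8664321899414, 242.10235595703125), 3.736750841140747) ztop 27.80312508653742
```

Run:
```python
from h import *
c=load('w1');P=pts(c); ok=c['z_map']>50
for nm,(u0,u1,v0,v1),L,H in [('part',(35,120,90,275),190,105),('scr',(500,575,5,175),150,90)]:
    Q=P[v0:v1,u0:u1][ok[v0:v1,u0:u1]]; Q=Q[Q[:,2]<40]
    q=Q[Q[:,2]>9]; r=cv2.minAreaRect(q[:,:2].astype(np.float32)); print(nm,r,len(q))
    h=Q[Q[:,2]>23.5]; r2=cv2.minAreaRect(h[:,:2].astype(np.float32)); print(' handle',r2,'ztop',np.median(h[:,2]))
    hs=q[:,:2]; 
    cen=hs.mean(0); u,s,vt=np.linalg.svd(h[:,:2]-h[:,:2].mean(0)); d=vt[0]*np.sign(vt[0][0])
    t=(hs-cen)@d; lo,hi=np.percentile(t,[.3,99.7])
    lat=np.array([-d[1],d[0]]); w=(h[:,:2]-cen)@lat
    mid=(np.percentile(w,1)+np.percentile(w,99))/2
    print(' pca az',np.degrees(np.arctan2(d[1],d[0])),'len',hi-lo,'handle ctr from nose',cen+d*(hi-(L-H/2))+lat*mid,'from end',cen+d*(lo+H/2)+lat*mid)
```

```text
part ((542.366455078125, -257.9747314453125), (27.509422302246094, 190.1519775390625), 86.58634948730469) 3946
 handle ((504.67864990234375, -256.16949462890625), (27.082080841064453, 114.19572448730469), 86.27849578857422) ztop 27.236827874000653
 pca az -3.7502241444048403 len 187.9012059237068 handle ctr from nose [ 498.48977882 -255.21523081] from end [ 500.58407868 -255.3525067 ]
scr ((552.6982421875, 263.73419189453125), (150.1815185546875, 27.79709243774414), 4.534034252166748) 4296
 handle ((527.6915283203125, 261.5042724609375), (99.8664321899414, 27.0125789642334), 3.736750841140747) ztop 27.765248352357418
 pca az 3.9582155045844996 len 148.76506382856155 handle ctr from nose [521.98609262 261.17672468] from end [523.21808304 261.26197103]
```

```bash
python3 -c "
from h import *
rel([500,-255.3,110],toolR(-3.6,0,1))"
```

```text
t(cm) [ 21.82   3.91 -28.92] w [-0.153 -0.    -0.001] dist mm 364.4 deg 8.8
```

```bash
python3 -m creep '[{"tx":10,"ty":3.9,"tz":-28.9,"wx":-0.153,"wy":0,"wz":0,"gripper":-1},{"tx":12,"ty":3.9,"tz":-28.9,"wx":-0.153,"wy":0,"wz":0,"gripper":-1},{"tx":21.8,"ty":3.9,"tz":-28.9,"wx":-0.153,"wy":0,"wz":0,"gripper":-1},{"tx":21.8,"ty":3.9,"tz":-28.9,"wx":-0.153,"wy":0,"wz":0,"gripper":-1},{"tx":21.8,"ty":3.9,"tz":-28.9,"wx":-0.153,"wy":0,"wz":0,"gripper":-1},{"tx":21.8,"ty":3.9,"tz":-28.9,"wx":-0.153,"wy":0,"wz":0,"gripper":-1},{"tx":21.8,"ty":3.9,"tz":-28.9,"wx":-0.153,"wy":0,"wz":0,"gripper":-1},{"tx":21.8,"ty":3.9,"tz":-28.9,"wx":-0.153,"wy":0,"wz":0,"gripper":-1}]'; python3 -c "
from h import *
snap('wrist','w2');snap('wrist','w3')
rel([500,-255.3,60],toolR(-3.6,0,1))"
```

```text
time: 2.2
tool_pos: [508.3, -226.6, 134.2]
tcp_rot: [-0.195, 1.57, 1.318]
contact_force: [0.2, -0.0, 0.4]
grip_width: 91.7
t(cm) [ 7.07  0.3  -2.8 ] w [ 0.001  0.004 -0.008] dist mm 76.0 deg 0.5
```

View pics/w3.png

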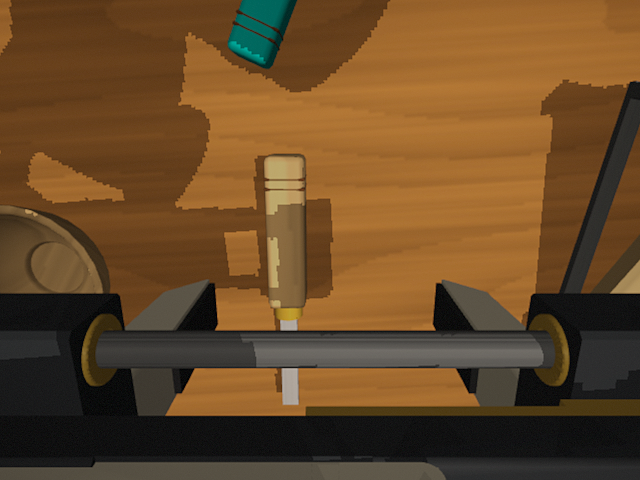

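The wrist view has the wooden handle at (285,230), between the jaws but slightly left of centre. I re-measure close up.

Run:
```python
from h import *
c=load('w3');P=pts(c); ok=(c['z_map']>50)
S=np.zeros_like(ok); S[145:310,255:320]=1
Q=P[ok&S]; h=Q[(Q[:,2]>22)&(Q[:,2]<35)]
r=cv2.minAreaRect(h[:,:2].astype(np.float32)); print(r, np.median(h[:,2]), np.median(Q[:,2][Q[:,2]<10]))
az=np.radians(-3.6);d=np.array([np.cos(az),np.sin(az)]);e=h[:,:2].copy()@d
print('end->centre along', e.min()+52.5, 'centre est 500,-255.3 ->',np.array([500,-255.3])@d)
rel([500,-255.3,60],toolR(-3.6,0,1))
```

```text
((501.2862854003906, -256.5669860839844), (26.297731399536133, 107.14532470703125), 86.25764465332031) 27.599451519355625 -0.16764737654332862
end->centre along 515.3255859795472 centre est 500,-255.3 -> 515.0437838499695
t(cm) [ 7.07  0.3  -2.8 ] w [ 0.001  0.004 -0.008] dist mm 76.0 deg 0.5
```

```bash
python3 -c "
from h import *
rel([500.3,-256,10.5],toolR(-3.7,0,1))"
```

```text
t(cm) [12.01  0.22 -2.88] w [ 0.002  0.004 -0.008] dist mm 123.6 deg 0.5
```

```bash
python3 -m creep '[{"tx":3,"ty":0.2,"tz":-2.9,"wx":0,"wy":0.004,"wz":-0.008,"gripper":-1},{"tx":5,"ty":0.2,"tz":-2.9,"wx":0,"wy":0.004,"wz":-0.008,"gripper":-1},{"tx":8,"ty":0.2,"tz":-2.9,"wx":0,"wy":0.004,"wz":-0.008,"gripper":-1},{"tx":11,"ty":0.2,"tz":-2.9,"wx":0,"wy":0.004,"wz":-0.008,"gripper":-1},{"tx":11.5,"ty":0.2,"tz":-2.9,"wx":0,"wy":0.004,"wz":-0.008,"gripper":-1},{"tx":11.5,"ty":0.2,"tz":-2.9,"wx":0,"wy":0.004,"wz":-0.008,"gripper":-1},{"tx":11.5,"ty":0.2,"tz":-2.9,"wx":0,"wy":0.004,"wz":-0.008,"gripper":-1}]'; python3 -c "
from h import *
rel([500.3,-256,10.5],toolR(-3.7,0,1))"
```

```text
time: 2.88
tool_pos: [506.6, -255.2, 21.6]
tcp_rot: [-2.02, 1.561, -0.507]
contact_force: [-0.1, -0.1, 1.0]
grip_width: 91.7
t(cm) [ 1.11  0.63 -0.11] w [ 0.007 -0.004  0.009] dist mm 12.8 deg 0.7
```

```bash
python3 -m creep '[{"tx":1.1,"ty":0.6,"tz":-0.1,"wx":0.005,"wy":-0.004,"wz":0.009,"gripper":-1},{"tx":1.1,"ty":0.6,"tz":-0.1,"wx":0.005,"wy":-0.004,"wz":0.009,"gripper":-1},{"tx":1.1,"ty":0.6,"tz":-0.1,"wx":0.005,"wy":-0.004,"wz":0.009,"gripper":-1}]'; python3 -c "
from h import *
rel([500.3,-256,10.5],toolR(-3.7,0,1))"
```

```text
time: 3.13
tool_pos: [499.6, -256.4, 9.7]
tcp_rot: [1.708, 1.57, -3.068]
contact_force: [-0.2, 0.5, 0.1]
grip_width: 92.0
t(cm) [-0.08 -0.06  0.05] w [ 0.001 -0.    -0.001] dist mm 1.1 deg 0.1
```

```bash
python3 -m creep '[{"tx":-0.08,"ty":-0.05,"tz":0.05,"wx":0,"wy":0,"wz":0,"gripper":-1},{"tx":-0.08,"ty":-0.05,"tz":0.05,"wx":0,"wy":0,"wz":0,"gripper":1},{"tx":-0.08,"ty":-0.05,"tz":0.05,"wx":0,"wy":0,"wz":0,"gripper":1},{"tx":-0.08,"ty":-0.05,"tz":0.05,"wx":0,"wy":0,"wz":0,"gripper":1},{"tx":-0.08,"ty":-0.05,"tz":0.05,"wx":0,"wy":0,"wz":0,"gripper":1},{"tx":-0.08,"ty":-0.05,"tz":0.05,"wx":0,"wy":0,"wz":0,"gripper":1},{"tx":-0.08,"ty":-0.05,"tz":0.05,"wx":0,"wy":0,"wz":0,"gripper":1},{"tx":-0.08,"ty":-0.05,"tz":0.05,"wx":0,"wy":0,"wz":0,"gripper":1}]'; python3 -c "
from h import *
rel([500.3,-256,10.5],toolR(-3.7,0,1))"
```

```text
time: 3.8
tool_pos: [500.2, -255.9, 9.9]
tcp_rot: [1.452, 1.57, 2.959]
contact_force: [0.3, 0.2, 0.5]
grip_width: 50.1
t(cm) [-0.06 -0.01 -0.01] w [ 0.001  0.    -0.001] dist mm 0.6 deg 0.1
```

Still closing (50 mm).

```bash
python3 -m creep '[{"tx":0,"ty":0,"tz":0,"wx":0,"wy":0,"wz":0,"gripper":1},{"tx":0,"ty":0,"tz":0,"wx":0,"wy":0,"wz":0,"gripper":1},{"tx":0,"ty":0,"tz":0,"wx":0,"wy":0,"wz":0,"gripper":1},{"tx":0,"ty":0,"tz":0,"wx":0,"wy":0,"wz":0,"gripper":1},{"tx":0,"ty":0,"tz":0,"wx":0,"wy":0,"wz":0,"gripper":1},{"tx":0,"ty":0,"tz":0,"wx":0,"wy":0,"wz":0,"gripper":1},{"tx":0,"ty":0,"tz":0,"wx":0,"wy":0,"wz":0,"gripper":1}]'; python3 -c "
from h import *
cur()
rel([500.2,-256,180],toolR(-12.4,39,1))"
```

```text
time: 4.38
tool_pos: [500.2, -256.0, 9.9]
tcp_rot: [1.482, 1.57, 2.989]
contact_force: [-0.2, 0.4, -0.3]
grip_width: 25.6
t(cm) [-17.01   0.02  -0.  ] w [ 0.147 -0.052  0.678] dist mm 170.1 deg 39.9
```

```bash
cat >> h.py <<'E'
TO=np.array([531.8,20.1,62.4]);TAZ=-12.4
def trayR():
    a=np.radians(TAZ);s=np.radians(25)
    U=np.array([-np.cos(a)*np.cos(s),-np.sin(a)*np.cos(s),np.sin(s)]);N=np.array([np.cos(a)*np.sin(s),np.sin(a)*np.sin(s),np.cos(s)])
    return np.c_[U,np.cross(N,U),N]
GZ=-4.0; GX=0.0  # TCP in the held tool's frame: x (toward handle end), z
def goal(nose,th,LN=137.5):
    M=toolR(TAZ,25+th,1); n=-M[:,1]; up=-M[:,0]   # tcp y = toward handle end?
    lat=M[:,2]; n=np.cross(lat,up)
    C=TO+trayR()@np.array(nose,float)-LN*n
    return C-n*GX+up*GZ, M
def where(LN=137.5,y=None):
    p,M,o=cur(); up=-M[:,0]; n=np.cross(M[:,2],up); C=p-up*GZ+n*GX; T=trayR().T
    f=np.array(o['contact_force'])
    print('nose tray',(T@(C+LN*n-TO)).round(1),'handle ctr tray',(T@(C-TO)).round(1),'tilt',round(float(np.degrees(np.arcsin(-n[2]))-25),2),'F tray',(T@f).round(2),'grip',round(o['grip_width'],1),'t',round(o['time'],2))
    return C
E
python3 - <<'E'
from h import *
p,M,o=cur()
up=-M[:,0]; print(np.cross(M[:,2],up), -M[:,1])
print(trayR().round(3))
for a in [(-40,36,80),(-40,36,12),(-75,36,12)]:
    g=goal(a,14); print(a,g[0].round(1))
where()
rel([500.2,-256,230],toolR(-12.4,39,1))
E
```

```text
[ 9.97965933e-01 -6.37419823e-02 -9.77388755e-04] [ 9.97965933e-01 -6.37419823e-02 -9.77388755e-04]
[[-0.885 -0.215  0.413]
 [ 0.195 -0.977 -0.091]
 [ 0.423  0.     0.906]]
(-40, 36, 80) [485.7  -6.6 201.4]
(-40, 36, 12) [ 4.576e+02 -4.000e-01  1.398e+02]
(-75, 36, 12) [488.6  -7.3 125. ]
nose tray [-169.5  255.5   25.4] handle ctr tray [-46.2 276.4 -31.9] tilt -24.94 F tray [ 0.1  -0.35 -0.37] grip 25.6 t 4.38
t(cm) [-2.201e+01  2.000e-02 -0.000e+00] w [ 0.147 -0.052  0.678] dist mm 220.1 deg 39.9
```

```bash
python3 -m creep '[{"tx":-4,"ty":0,"tz":0,"wx":0,"wy":0,"wz":0,"gripper":1},{"tx":-8,"ty":0,"tz":0,"wx":0,"wy":0,"wz":0.1,"gripper":1},{"tx":-12,"ty":0,"tz":0,"wx":0.07,"wy":-0.025,"wz":0.3,"gripper":1},{"tx":-16,"ty":0,"tz":0,"wx":0.147,"wy":-0.052,"wz":0.678,"gripper":1},{"tx":-20,"ty":0,"tz":0,"wx":0.147,"wy":-0.052,"wz":0.678,"gripper":1},{"tx":-22,"ty":0,"tz":0,"wx":0.147,"wy":-0.052,"wz":0.678,"gripper":1},{"tx":-22,"ty":0,"tz":0,"wx":0.147,"wy":-0.052,"wz":0.678,"gripper":1},{"tx":-22,"ty":0,"tz":0,"wx":0.147,"wy":-0.052,"wz":0.678,"gripper":1}]'; python3 -c "
from h import *
where()
g=goal((-40,36,110),14);print(g[0]);rel(*g)"
```

```text
time: 5.05
tool_pos: [501.9, -256.2, 235.7]
tcp_rot: [1.577, 0.895, 2.928]
contact_force: [0.4, -1.1, -1.6]
grip_width: 25.9
nose tray [-88.6 276.8 141. ] handle ctr tray [ 45.  276.3 173.6] tilt 13.73 F tray [-1.26  0.96 -1.18] grip 25.9 t 5.05
[498.05632016  -9.34082729 228.61209603]
t(cm) [ 4.06  4.08 24.02] w [-0.004 -0.002  0.005] dist mm 247.0 deg 0.4
```

```bash
python3 -m creep '[{"tx":1,"ty":4,"tz":24,"wx":0,"wy":0,"wz":0,"gripper":1},{"tx":1,"ty":4,"tz":24,"wx":0,"wy":0,"wz":0,"gripper":1},{"tx":2,"ty":4,"tz":24,"wx":0,"wy":0,"wz":0,"gripper":1},{"tx":4,"ty":4,"tz":24,"wx":0,"wy":0,"wz":0,"gripper":1},{"tx":4,"ty":4,"tz":24,"wx":0,"wy":0,"wz":0,"gripper":1},{"tx":4,"ty":4,"tz":24,"wx":0,"wy":0,"wz":0,"gripper":1},{"tx":4,"ty":4,"tz":24,"wx":0,"wy":0,"wz":0,"gripper":1},{"tx":4,"ty":4,"tz":24,"wx":0,"wy":0,"wz":0,"gripper":1}]'; python3 -c "
from h import *
snap('side','s4')
where()
snap('scene','c4');snap('wrist','w4')
where()
rel(*goal((-40,36,60),14))"
```

```text
time: 5.72
tool_pos: [496.8, -7.6, 223.9]
tcp_rot: [1.571, 0.89, 2.929]
contact_force: [-0.4, -0.2, -1.4]
grip_width: 25.5
nose tray [-41.1  35.9 105.4] handle ctr tray [ 92.3  36.  138.6] tilt 13.97 F tray [-0.61  0.78 -0.31] grip 26.0 t 5.77
nose tray [-41.6  37.5 105.7] handle ctr tray [ 91.8  37.3 138.8] tilt 13.95 F tray [-0.42  0.55  0.06] grip 26.2 t 5.87
t(cm) [ 4.46 -0.95  0.13] w [-0.001  0.001  0.001] dist mm 45.6 deg 0.1
```

Run:
```python
import cv2,numpy as np
a=cv2.imread('pics/s4.png')[130:330,200:440];b=cv2.imread('pics/c4.png')[150:350,200:440]
cv2.imwrite('pics/v4.png',np.vstack([np.hstack([cv2.resize(a,(400,333),interpolation=2),cv2.resize(b,(400,333),interpolation=2)]),cv2.resize(cv2.imread('pics/w4.png'),(800,600))[:260]]))
```

View pics/v4.png

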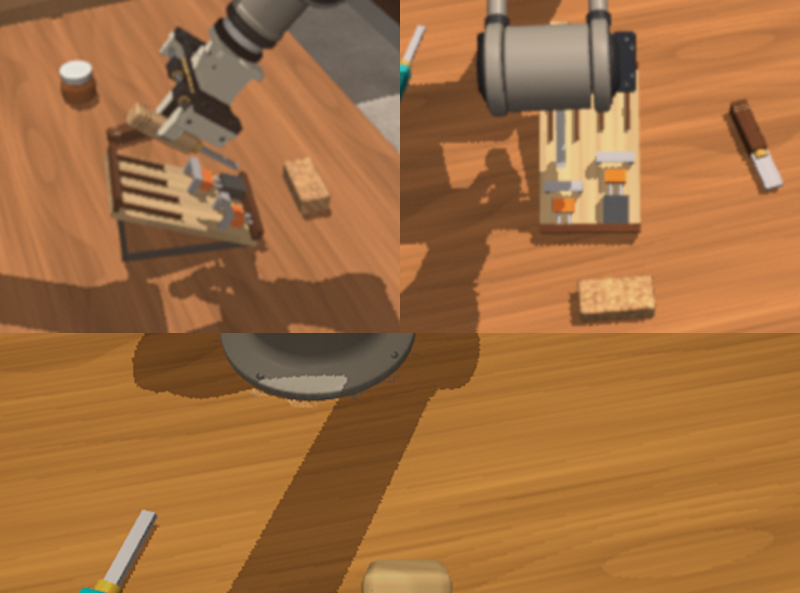

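The side and scene views show the tool held nose-down over the tray's left (long) compartment, with the blade in line with the strap. I check the nose position against the straps in the scene camera.

Run:
```python
from h import *
T=trayR()
for n in ['c4','s4']:
    c=load(n);P=pts(c);hsv=cv2.cvtColor(c['frame'],cv2.COLOR_RGB2HSV);L=(P-TO)@T
    nose=np.array([-41,36.5,105]); print(n,'pred nose px',proj(c,TO+T@nose))
    g=(hsv[...,1]<70)&(hsv[...,2]>110)
    m=g&(L[...,2]>95)&(L[...,2]<135)&(abs(L[...,1]-36)<14)&(L[...,0]>-70)&(L[...,0]<30)
    q=L[m]; print(len(q),'x',np.percentile(q[:,0],[1,5,50]).round(1))
    for lo in (-45,-30,-15,0):
        s=q[(q[:,0]>lo)&(q[:,0]<lo+15)]
        if len(s)>4: print(lo,len(s),'ymid',((s[:,1].min()+s[:,1].max())/2).round(1),s[:,1].mean().round(1),'z',s[:,2].mean().round(1))
    m=g&(L[...,2]>25)&(L[...,2]<40)&(L[...,0]<0)&(abs(L[...,1])<70)
    for a,b in((5,70),(-70,-5)):
        s=L[m&(L[...,1]>a)&(L[...,1]<b)]; print('strap',len(s),s.mean(0).round(1),(s.min(0)/2+s.max(0)/2).round(1))
```

```text
c4 pred nose px [[295.26420039 249.05933741]]
170 x [-43.6 -40.9  -8.6]
-45 35 ymid 34.8 34.7 z 109.8
-30 35 ymid 34.6 34.5 z 114.3
-15 35 ymid 34.3 34.3 z 118.4
0 36 ymid 34.2 34.3 z 120.9
strap 135 [-61.   33.3  32.4] [-60.9  33.   32.8]
strap 155 [-25.3 -39.1  32.9] [-58.6 -38.4  32.3]
s4 pred nose px [[341.5508376  230.44322405]]
26 x [-41.8 -39.3 -15. ]
-45 7 ymid 36.1 36.4 z 108.4
-30 6 ymid 35.7 36.3 z 112.4
0 6 ymid 38.3 39.5 z 117.6
strap 40 [-59.8  26.3  31.6] [-58.9  35.9  30.3]
strap 71 [-18.7 -33.   31.7] [-19.4 -33.8  30.4]
```

```bash
python3 -m creep '[{"tx":2,"ty":-0.5,"tz":0.13,"wx":0,"wy":0,"wz":0,"gripper":1},{"tx":4.4,"ty":-0.95,"tz":0.13,"wx":0,"wy":0,"wz":0,"gripper":1},{"tx":4.4,"ty":-0.95,"tz":0.13,"wx":0,"wy":0,"wz":0,"gripper":1},{"tx":4.4,"ty":-0.95,"tz":0.13,"wx":0,"wy":0,"wz":0,"gripper":1},{"tx":4.4,"ty":-0.95,"tz":0.13,"wx":0,"wy":0,"wz":0,"gripper":1}]'; python3 -c "
from h import *
where()
rel(*goal((-40,36,14),14))"
```

```text
time: 6.28
tool_pos: [478.5, -4.9, 184.8]
tcp_rot: [1.571, 0.892, 2.923]
contact_force: [-0.1, 0.7, -0.2]
grip_width: 25.4
nose tray [-40.4  36.1  62.1] handle ctr tray [93.1 35.9 95.1] tilt 13.89 F tray [ 0.12 -0.68 -0.27] grip 25.4 t 6.28
t(cm) [ 4.65 -1.11 -0.02] w [-0.001  0.001  0.002] dist mm 47.8 deg 0.2
```

```bash
python3 -m creep '[{"tx":1.5,"ty":-0.35,"tz":0,"wx":0,"wy":0,"wz":0,"gripper":1},{"tx":3,"ty":-0.7,"tz":0,"wx":0,"wy":0,"wz":0,"gripper":1},{"tx":4.5,"ty":-1.1,"tz":0,"wx":0,"wy":0,"wz":0,"gripper":1},{"tx":4.5,"ty":-1.1,"tz":0,"wx":0,"wy":0,"wz":0,"gripper":1},{"tx":4.5,"ty":-1.1,"tz":0,"wx":0,"wy":0,"wz":0,"gripper":1},{"tx":4.5,"ty":-1.1,"tz":0,"wx":0,"wy":0,"wz":0,"gripper":1}]'; python3 -c "
from h import *
where()
snap('side','s5')
rel(*goal((-70,36,12),14))"
```

```text
time: 6.78
tool_pos: [459.5, -0.1, 143.1]
tcp_rot: [1.571, 0.893, 2.924]
contact_force: [0.1, 0.3, -1.0]
grip_width: 25.7
nose tray [-40.3  35.3  16.2] handle ctr tray [93.2 35.2 49.1] tilt 13.83 F tray [-0.5  -0.28 -0.87] grip 25.7 t 6.78
t(cm) [-0.35 -2.98 -0.08] w [-0.     0.     0.003] dist mm 30.0 deg 0.2
```

Run:
```python
import cv2,numpy as np
a=cv2.imread('pics/s5.png')[150:300,230:400]
cv2.imwrite('pics/v5.png',cv2.resize(a,(680,600),interpolation=2))
```

```text
(no output)
```

View pics/v5.png

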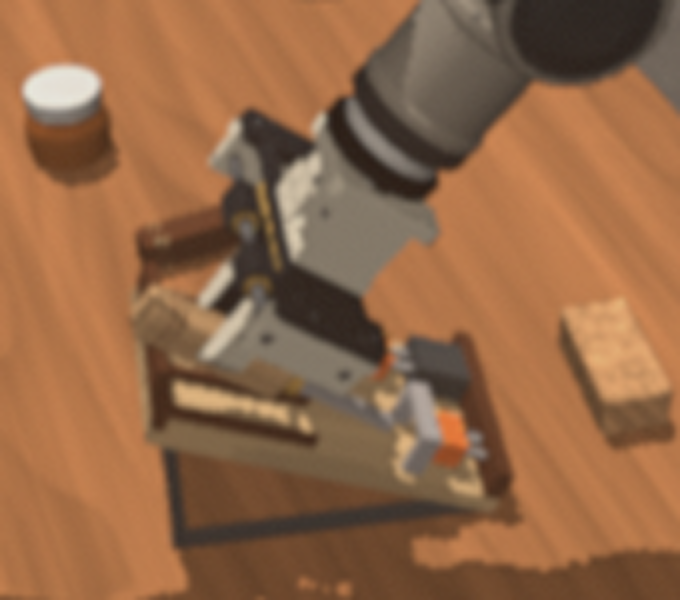

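The blade nose is just uphill of the long strap, low and in line (crop about (385,415)). Now I slide it under.

```bash
python3 -m creep '[{"tx":0.1,"ty":-0.3,"tz":-0.08,"wx":0,"wy":0,"wz":0.003,"gripper":1},{"tx":-0.1,"ty":-1.2,"tz":-0.08,"wx":0,"wy":0,"wz":0.003,"gripper":1},{"tx":-0.35,"ty":-2.2,"tz":-0.08,"wx":0,"wy":0,"wz":0.003,"gripper":1},{"tx":-0.35,"ty":-2.9,"tz":-0.08,"wx":0,"wy":0,"wz":0.003,"gripper":1},{"tx":-0.35,"ty":-2.9,"tz":-0.08,"wx":0,"wy":0,"wz":0.003,"gripper":1},{"tx":-0.35,"ty":-2.9,"tz":-0.08,"wx":0,"wy":0,"wz":0.003,"gripper":1}]'; python3 -c "
from h import *
where();get_obs()
snap('side','s6');where()
rel(*goal((-79,36,12),14))"
```

```text
time: 7.33
tool_pos: [482.3, -5.8, 125.9]
tcp_rot: [1.571, 0.886, 2.925]
contact_force: [-0.5, 0.6, -1.4]
grip_width: 25.5
nose tray [-68.7  35.9   9.6] handle ctr tray [64.6 35.9 43.4] tilt 14.21 F tray [-0.07 -0.52 -1.52] grip 25.5 t 7.33
nose tray [-68.4  35.9   9.9] handle ctr tray [64.9 35.9 43.6] tilt 14.2 F tray [-0.67 -1.13 -0.14] grip 25.6 t 7.38
t(cm) [-0.42 -0.98 -0.01] w [-0.     0.    -0.003] dist mm 10.6 deg 0.2
```

Run:
```python
import cv2,numpy as np
a=cv2.imread('pics/s6.png')[200:300,260:373]
cv2.imwrite('pics/v6.png',cv2.resize(a,(680,600),interpolation=2))
```

```text
(no output)
```

View pics/v6.png

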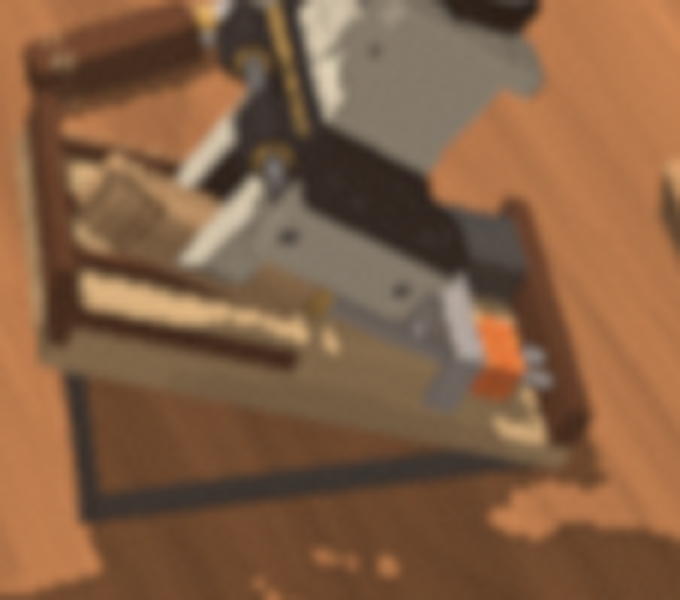

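The blade is under the strap, with the nose just short of the foot. I raise it to 12 mm and push gently.

```bash
python3 -m creep '[{"tx":-0.25,"ty":-0.2,"tz":0,"wx":0,"wy":0,"wz":0,"gripper":1},{"tx":-0.3,"ty":-0.5,"tz":0,"wx":0,"wy":0,"wz":0,"gripper":1},{"tx":-0.42,"ty":-0.98,"tz":0,"wx":0,"wy":0,"wz":0,"gripper":1},{"tx":-0.42,"ty":-0.98,"tz":0,"wx":0,"wy":0,"wz":0,"gripper":1},{"tx":-0.42,"ty":-0.98,"tz":0,"wx":0,"wy":0,"wz":0,"gripper":1},{"tx":-0.42,"ty":-0.98,"tz":0,"wx":0,"wy":0,"wz":0,"gripper":1}]'; python3 -c "
from h import *
where();
for i in range(3): capture('side');where()
rel(*goal((-82,36,12),14))"
```

```text
time: 7.88
tool_pos: [491.9, -7.8, 123.9]
tcp_rot: [1.571, 0.887, 2.925]
contact_force: [-4.4, 0.5, 3.6]
grip_width: 25.5
nose tray [-78.4  35.8  11.9] handle ctr tray [54.9 35.8 45.7] tilt 14.2 F tray [5.47 0.44 1.39] grip 25.5 t 7.88
nose tray [-78.5  35.8  11.9] handle ctr tray [54.8 35.8 45.7] tilt 14.19 F tray [5.71 0.38 1.55] grip 25.8 t 7.93
nose tray [-78.6  35.8  12. ] handle ctr tray [54.8 35.8 45.6] tilt 14.18 F tray [4.32 0.04 2.1 ] grip 25.7 t 7.98
nose tray [-78.6  35.8  11.9] handle ctr tray [54.7 35.8 45.6] tilt 14.18 F tray [5.02 0.59 1.75] grip 25.7 t 8.03
t(cm) [-0.05 -0.33 -0.02] w [-0.     0.    -0.003] dist mm 3.3 deg 0.2
```

```bash
python3 -m creep '[{"tx":-0.05,"ty":-0.2,"tz":0,"wx":0,"wy":0,"wz":0,"gripper":1},{"tx":-0.06,"ty":-0.36,"tz":0,"wx":0,"wy":0,"wz":0,"gripper":1},{"tx":-0.06,"ty":-0.36,"tz":0,"wx":0,"wy":0,"wz":0,"gripper":1},{"tx":-0.06,"ty":-0.36,"tz":0,"wx":0,"wy":0,"wz":0,"gripper":1},{"tx":-0.06,"ty":-0.36,"tz":0,"wx":0,"wy":0,"wz":0,"gripper":1}]'; python3 -c "
from h import *
where();
for i in range(3): capture('side');where()
for x,z,t in((-82.2,12.5,10),(-82.3,13,6),(-82.3,14,2.5),(-82.3,14.5,0)): rel(*goal((x,36,z),t))"
```

```text
time: 8.45
tool_pos: [495.3, -8.5, 121.8]
tcp_rot: [1.571, 0.887, 2.925]
contact_force: [-4.1, 1.4, 5.9]
grip_width: 25.7
nose tray [-82.4  35.9  11.6] handle ctr tray [50.9 35.8 45.2] tilt 14.18 F tray [ 6.38 -0.53  3.56] grip 25.7 t 8.45
nose tray [-82.4  35.9  11.6] handle ctr tray [50.9 35.8 45.3] tilt 14.18 F tray [ 7.61 -0.11  1.84] grip 25.8 t 8.5
nose tray [-82.4  35.9  11.6] handle ctr tray [50.9 35.8 45.3] tilt 14.18 F tray [ 6.48 -0.78  1.97] grip 25.6 t 8.55
nose tray [-82.4  35.8  11.6] handle ctr tray [50.9 35.8 45.3] tilt 14.18 F tray [ 6.38 -0.18  3.33] grip 25.6 t 8.6
t(cm) [ 0.92 -0.03 -0.02] w [-0.     0.    -0.073] dist mm 9.2 deg 4.2
t(cm) [ 1.82 -0.15 -0.02] w [-0.     0.    -0.143] dist mm 18.2 deg 8.2
t(cm) [ 2.54 -0.3  -0.02] w [-0.     0.    -0.204] dist mm 25.6 deg 11.7
t(cm) [ 3.08 -0.44 -0.02] w [-0.     0.    -0.247] dist mm 31.1 deg 14.2
```

```bash
python3 -m creep '[{"tx":0.46,"ty":-0.02,"tz":-0.02,"wx":0,"wy":0,"wz":-0.036,"gripper":1},{"tx":0.92,"ty":-0.03,"tz":-0.02,"wx":0,"wy":0,"wz":-0.073,"gripper":1},{"tx":1.37,"ty":-0.09,"tz":-0.02,"wx":0,"wy":0,"wz":-0.108,"gripper":1},{"tx":1.82,"ty":-0.15,"tz":-0.02,"wx":0,"wy":0,"wz":-0.143,"gripper":1},{"tx":1.82,"ty":-0.15,"tz":-0.02,"wx":0,"wy":0,"wz":-0.143,"gripper":1},{"tx":1.82,"ty":-0.15,"tz":-0.02,"wx":0,"wy":0,"wz":-0.143,"gripper":1}]'; python3 -c "
from h import *
where();
for i in range(3): snap('side','s7');where()
for x,z,t in((-82.3,14,3),(-82.3,14,1.5),(-82.3,14.5,0)): rel(*goal((x,36,z),t))"
python3 - <<'E'
import cv2,numpy as np
a=cv2.imread('pics/s7.png')[200:300,260:373]
cv2.imwrite('pics/v7.png',cv2.resize(a,(680,600),interpolation=2))
E
```

```text
time: 9.1
tool_pos: [484.3, -6.3, 106.7]
tcp_rot: [1.571, 1.029, 2.925]
contact_force: [-5.1, 1.3, 1.5]
grip_width: 25.7
nose tray [-81.6  35.9  12.4] handle ctr tray [55.2 35.9 26.9] tilt 6.04 F tray [ 5.42 -0.2  -0.87] grip 25.7 t 9.1
nose tray [-81.7  36.   12.4] handle ctr tray [55.  36.  26.9] tilt 6.05 F tray [6.43 0.34 0.1 ] grip 25.8 t 9.15
nose tray [-81.8  35.9  12.4] handle ctr tray [54.9 35.9 26.9] tilt 6.05 F tray [5.56 0.21 0.27] grip 25.5 t 9.2
nose tray [-81.9  36.   12.3] handle ctr tray [54.8 36.  26.8] tilt 6.06 F tray [ 7.12 -0.71  0.25] grip 25.9 t 9.25
t(cm) [ 0.56 -0.06 -0.  ] w [-0.     0.    -0.053] dist mm 5.6 deg 3.1
t(cm) [ 0.92 -0.1  -0.  ] w [-0.    0.   -0.08] dist mm 9.3 deg 4.6
t(cm) [ 1.23 -0.14 -0.  ] w [-0.     0.    -0.106] dist mm 12.4 deg 6.1
```

View pics/v7.png

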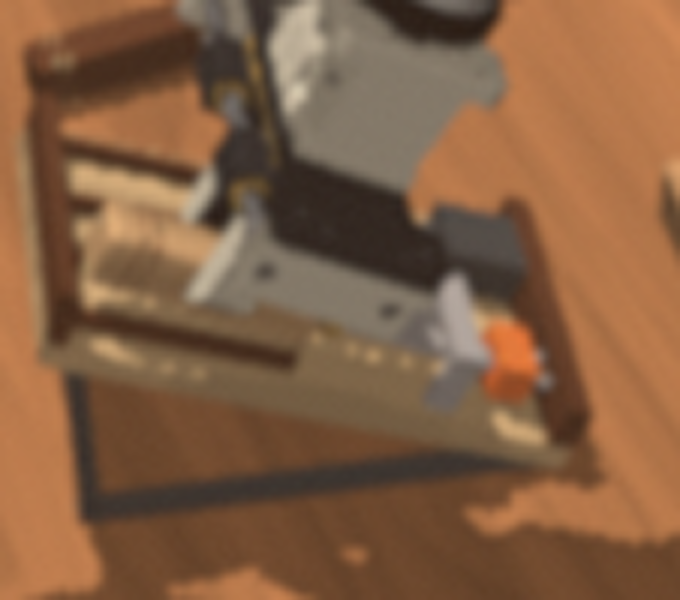

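The foot has been pushed downhill, the handle is lining up between the rails and its end clears the wall. I lower it the rest of the way.

```bash
python3 -m creep '[{"tx":0.3,"ty":-0.04,"tz":0,"wx":0,"wy":0,"wz":-0.027,"gripper":1},{"tx":0.6,"ty":-0.08,"tz":0,"wx":0,"wy":0,"wz":-0.053,"gripper":1},{"tx":0.92,"ty":-0.1,"tz":0,"wx":0,"wy":0,"wz":-0.08,"gripper":1},{"tx":1.23,"ty":-0.14,"tz":0,"wx":0,"wy":0,"wz":-0.106,"gripper":1},{"tx":1.23,"ty":-0.14,"tz":0,"wx":0,"wy":0,"wz":-0.106,"gripper":1},{"tx":1.23,"ty":-0.14,"tz":0,"wx":0,"wy":0,"wz":-0.106,"gripper":1}]'; python3 -c "
from h import *
where();
for i in range(3): snap('side','s8');where()
rel(*goal((-82.3,36,14),0))"
python3 - <<'E'
import cv2,numpy as np
a=cv2.imread('pics/s8.png')[200:300,260:373]
cv2.imwrite('pics/v8.png',cv2.resize(a,(680,600),interpolation=2))
E
```

```text
time: 9.75
tool_pos: [479.2, -5.2, 95.3]
tcp_rot: [1.571, 1.134, 2.925]
contact_force: [-5.8, 2.3, 3.3]
grip_width: 25.7
nose tray [-81.9  36.   14.4] handle ctr tray [55.6 36.  14.4] tilt 0.0 F tray [ 6.97 -1.04  0.35] grip 25.7 t 9.75
nose tray [-82.   36.   14.4] handle ctr tray [55.5 35.9 14.4] tilt 0.01 F tray [ 7.31 -1.16  0.81] grip 26.1 t 9.8
nose tray [-82.1  36.   14.4] handle ctr tray [55.4 36.  14.4] tilt 0.01 F tray [ 6.21 -0.56  0.09] grip 25.5 t 9.85
nose tray [-82.2  36.   14.4] handle ctr tray [55.3 36.  14.4] tilt 0.01 F tray [6.62 0.6  1.52] grip 25.7 t 9.9
t(cm) [ 0.04 -0.01 -0.  ] w [-0.  0. -0.] dist mm 0.4 deg 0.0
```

View pics/v8.png

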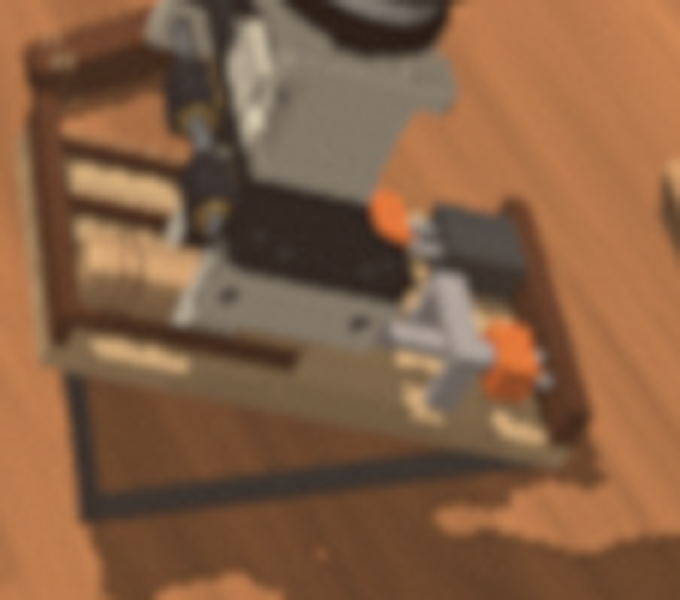

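```bash
python3 -m creep '[{"tx":0.05,"ty":0.05,"tz":0,"wx":0,"wy":0,"wz":0,"gripper":1},{"tx":0.06,"ty":0.12,"tz":0,"wx":0,"wy":0,"wz":0,"gripper":1},{"tx":0.06,"ty":0.17,"tz":0,"wx":0,"wy":0,"wz":0,"gripper":1},{"tx":0.06,"ty":0.17,"tz":0,"wx":0,"wy":0,"wz":0,"gripper":1},{"tx":0.06,"ty":0.17,"tz":0,"wx":0,"wy":0,"wz":0,"gripper":1}]'; python3 -c "
from h import *
where();
for i in range(2): capture('side');where()"
```

```text
time: 10.32
tool_pos: [478.6, -5.0, 95.6]
tcp_rot: [1.57, 1.137, 2.925]
contact_force: [-1.9, 0.7, 4.7]
grip_width: 25.3
nose tray [-81.3  36.   14.7] handle ctr tray [56.2 36.  14.4] tilt -0.13 F tray [ 3.8  -0.25  3.47] grip 25.3 t 10.32
nose tray [-81.3  36.   14.7] handle ctr tray [56.2 36.  14.4] tilt -0.13 F tray [ 4.42 -1.59  3.98] grip 25.6 t 10.37
nose tray [-81.3  36.   14.7] handle ctr tray [56.2 36.  14.4] tilt -0.13 F tray [ 4.34 -1.14  3.21] grip 25.8 t 10.42
```

```bash
python3 -m creep '[{"tx":0,"ty":0,"tz":0,"wx":0,"wy":0,"wz":0,"gripper":0.1},{"tx":0,"ty":0,"tz":0,"wx":0,"wy":0,"wz":0,"gripper":0.1},{"tx":0,"ty":0,"tz":0,"wx":0,"wy":0,"wz":0,"gripper":0.1},{"tx":0,"ty":0,"tz":0,"wx":0,"wy":0,"wz":0,"gripper":0.1},{"tx":0,"ty":0,"tz":0,"wx":0,"wy":0,"wz":0,"gripper":0.1}]'; python3 -c "
from h import *
where()"
```

```text
time: 10.83
tool_pos: [478.7, -5.2, 95.3]
tcp_rot: [1.571, 1.137, 2.925]
contact_force: [1.4, -0.8, -0.2]
grip_width: 41.1
nose tray [-81.5  36.2  14.6] handle ctr tray [56.  36.1 14.2] tilt -0.14 F tray [-1.43  0.47  0.49] grip 41.1 t 10.83
```

Released at 41 mm with no force on the fingers. I retreat along the tray normal (−tx).

```bash
python3 -m creep '[{"tx":-2,"ty":0,"tz":0,"wx":0,"wy":0,"wz":0,"gripper":0.1},{"tx":-5,"ty":0,"tz":0,"wx":0,"wy":0,"wz":0,"gripper":0.1},{"tx":-9,"ty":0,"tz":0,"wx":0,"wy":0,"wz":0,"gripper":-1},{"tx":-13,"ty":0,"tz":0,"wx":0,"wy":0,"wz":0,"gripper":-1},{"tx":-15,"ty":0,"tz":0,"wx":0,"wy":0,"wz":0,"gripper":-1},{"tx":-15,"ty":0,"tz":0,"wx":0,"wy":0,"wz":0,"gripper":-1}]'; python3 -c "
from h import *
where()
snap('side','s9');snap('scene','c9')
rel([523,261.2,110],toolR(4,0,1))"
python3 - <<'E'
import cv2,numpy as np
a=cv2.imread('pics/s9.png')[200:300,260:373];b=cv2.imread('pics/c9.png')[150:300,250:400]
cv2.imwrite('pics/v9.png',np.hstack([cv2.resize(a,(400,354),interpolation=2),cv2.resize(b,(354,354),interpolation=2)]))
E
```

```text
time: 11.33
tool_pos: [543.0, -19.4, 235.6]
tcp_rot: [1.57, 1.146, 2.924]
contact_force: [-0.9, -0.9, 0.3]
grip_width: 63.4
nose tray [-81.9  36.2 170.8] handle ctr tray [ 55.6  36.2 169.2] tilt -0.66 F tray [ 0.7   1.06 -0.03] grip 63.4 t 11.33
t(cm) [14.25  1.9  26.97] w [-0.282  0.062 -0.43 ] dist mm 305.6 deg 29.7
```

View pics/v9.png

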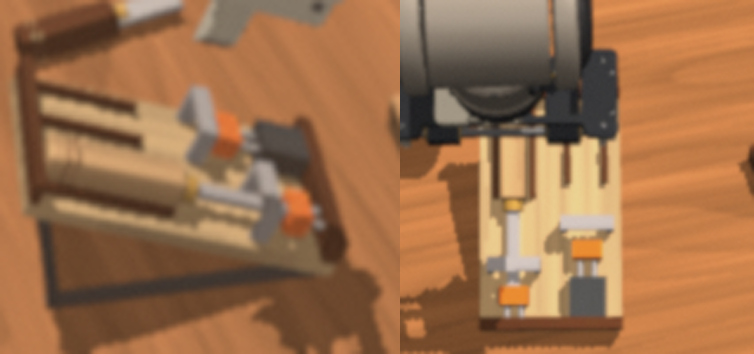

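The parting tool lies flat between its rails, blade under the strap and against the foot. Next, the scraper.

```bash
python3 -m creep '[{"tx":2,"ty":2,"tz":10,"wx":-0.09,"wy":0.02,"wz":-0.14,"gripper":-1},{"tx":4,"ty":2,"tz":20,"wx":-0.28,"wy":0.06,"wz":-0.43,"gripper":-1},{"tx":6,"ty":2,"tz":27,"wx":-0.28,"wy":0.06,"wz":-0.43,"gripper":-1},{"tx":10,"ty":1.9,"tz":27,"wx":-0.28,"wy":0.06,"wz":-0.43,"gripper":-1},{"tx":14.2,"ty":1.9,"tz":27,"wx":-0.28,"wy":0.06,"wz":-0.43,"gripper":-1},{"tx":14.2,"ty":1.9,"tz":27,"wx":-0.28,"wy":0.06,"wz":-0.43,"gripper":-1},{"tx":14.2,"ty":1.9,"tz":27,"wx":-0.28,"wy":0.06,"wz":-0.43,"gripper":-1},{"tx":14.2,"ty":1.9,"tz":27,"wx":-0.28,"wy":0.06,"wz":-0.43,"gripper":-1}]'; python3 -c "
from h import *
capture('side');capture('side')
rel([523,261.2,110],toolR(4,0,1))"
```

```text
time: 12.1
tool_pos: [518.8, 263.9, 106.5]
tcp_rot: [1.451, 1.563, 3.091]
contact_force: [-0.8, -0.7, 0.2]
grip_width: 91.8
t(cm) [-0.39 -0.42 -0.26] w [ 0.002  0.    -0.01 ] dist mm 6.3 deg 0.6
```

Run:
```python
from h import *
c=snap('wrist','w10');P=pts(c); ok=(c['z_map']>50)
Q=P[ok]; Q=Q[(Q[:,2]>22)&(Q[:,2]<32)&(Q[:,0]<580)&(Q[:,0]>440)&(abs(Q[:,1]-262)<40)]
r=cv2.minAreaRect(Q[:,:2].astype(np.float32)); print(r,np.median(Q[:,2]))
az=np.radians(4.);d=np.array([np.cos(az),np.sin(az)]);e=Q[:,:2]@d
ctr=np.percentile(e,.2)+45; l=Q[:,:2]@np.array([-d[1],d[0]]); lm=(np.percentile(l,1)+np.percentile(l,99))/2
C=ctr*d+lm*np.array([-d[1],d[0]]);print('centre from end',C)
rel([*C,10.5],toolR(4,0,1))
```

```text
((526.1568603515625, 262.0384216308594), (96.5105972290039, 26.04739761352539), 3.9721310138702393) 27.610896422049777
centre from end [523.04198446 261.86121266]
t(cm) [ 9.74 -0.34 -0.05] w [ 0.001  0.    -0.007] dist mm 97.4 deg 0.4
```

View pics/w10.png

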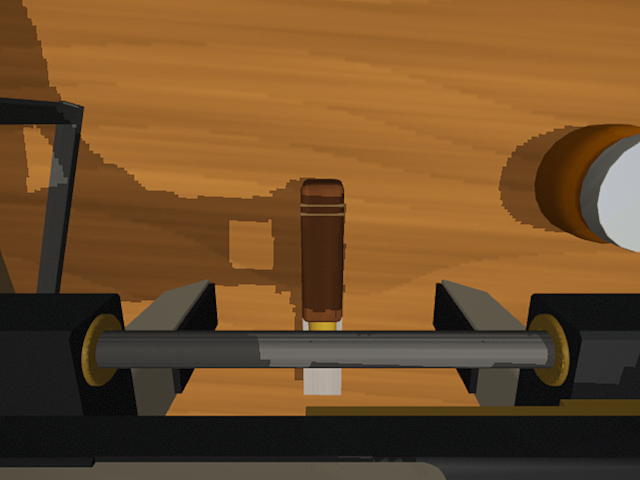

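The dark handle is at (323,250), centred between the jaws. Descending.

```bash
python3 -m creep '[{"tx":3,"ty":-0.3,"tz":0,"wx":0,"wy":0,"wz":-0.007,"gripper":-1},{"tx":6,"ty":-0.3,"tz":0,"wx":0,"wy":0,"wz":-0.007,"gripper":-1},{"tx":8.5,"ty":-0.3,"tz":0,"wx":0,"wy":0,"wz":-0.007,"gripper":-1},{"tx":9.3,"ty":-0.3,"tz":0,"wx":0,"wy":0,"wz":-0.007,"gripper":-1},{"tx":9.4,"ty":-0.3,"tz":0,"wx":0,"wy":0,"wz":-0.007,"gripper":-1},{"tx":9.4,"ty":-0.3,"tz":0,"wx":0,"wy":0,"wz":-0.007,"gripper":-1}]'; python3 -c "
from h import *
capture('side')
rel([523,261.8,10.3],toolR(4,0,1))"
```

```text
time: 12.75
tool_pos: [526.4, 261.2, 17.4]
tcp_rot: [-1.283, 1.564, 0.354]
contact_force: [-0.5, -0.6, -0.0]
grip_width: 91.9
t(cm) [0.79 0.4  0.04] w [-0.003  0.002  0.008] dist mm 8.9 deg 0.5
```

```bash
python3 -m creep '[{"tx":0.4,"ty":0.4,"tz":0.04,"wx":0,"wy":0.002,"wz":0.008,"gripper":-1},{"tx":0.7,"ty":0.4,"tz":0.04,"wx":0,"wy":0.002,"wz":0.008,"gripper":-1},{"tx":0.75,"ty":0.4,"tz":0.04,"wx":0,"wy":0.002,"wz":0.008,"gripper":-1},{"tx":0.75,"ty":0.4,"tz":0.04,"wx":0,"wy":0.002,"wz":0.008,"gripper":-1}]'; python3 -c "
from h import *
capture('side')
rel([523,261.8,10.3],toolR(4,0,1))"
```

```text
time: 13.13
tool_pos: [522.0, 262.2, 9.6]
tcp_rot: [1.573, 1.569, -3.072]
contact_force: [0.3, 0.3, 0.4]
grip_width: 91.7
t(cm) [-0.08 -0.1  -0.05] w [-0.002 -0.    -0.002] dist mm 1.3 deg 0.2
```

```bash
python3 -m creep '[{"tx":-0.07,"ty":-0.1,"tz":-0.05,"wx":-0.002,"wy":0,"wz":0,"gripper":1},{"tx":-0.07,"ty":-0.1,"tz":-0.05,"wx":-0.002,"wy":0,"wz":0,"gripper":1},{"tx":-0.07,"ty":-0.1,"tz":-0.05,"wx":-0.002,"wy":0,"wz":0,"gripper":1},{"tx":-0.07,"ty":-0.1,"tz":-0.05,"wx":-0.002,"wy":0,"wz":0,"gripper":1},{"tx":-0.07,"ty":-0.1,"tz":-0.05,"wx":-0.002,"wy":0,"wz":0,"gripper":1},{"tx":-0.07,"ty":-0.1,"tz":-0.05,"wx":-0.002,"wy":0,"wz":0,"gripper":1},{"tx":-0.07,"ty":-0.1,"tz":-0.05,"wx":-0.002,"wy":0,"wz":0,"gripper":1},{"tx":-0.07,"ty":-0.1,"tz":-0.05,"wx":-0.002,"wy":0,"wz":0,"gripper":1}]';python3 -m creep '[{"tx":0,"ty":0,"tz":0,"wx":0,"wy":0,"wz":0,"gripper":1},{"tx":0,"ty":0,"tz":0,"wx":0,"wy":0,"wz":0,"gripper":1},{"tx":0,"ty":0,"tz":0,"wx":0,"wy":0,"wz":0,"gripper":1},{"tx":0,"ty":0,"tz":0,"wx":0,"wy":0,"wz":0,"gripper":1},{"tx":0,"ty":0,"tz":0,"wx":0,"wy":0,"wz":0,"gripper":1},{"tx":0,"ty":0,"tz":0,"wx":0,"wy":0,"wz":0,"gripper":1},{"tx":0,"ty":0,"tz":0,"wx":0,"wy":0,"wz":0,"gripper":1}]'; python3 -c "
from h import *
p,M,o=cur();print(p)
rel([523,261.8,230],toolR(-12.4,39,1))"
```

```text
time: 13.85
tool_pos: [522.9, 261.7, 9.9]
tcp_rot: [1.618, 1.569, -3.025]
contact_force: [-1.0, -0.4, -0.9]
grip_width: 42.9
time: 14.43
tool_pos: [523.0, 261.7, 10.0]
tcp_rot: [1.597, 1.569, -3.047]
contact_force: [0.9, -0.1, 0.2]
grip_width: 25.6
[522.95181421 261.68030852   9.96820302]
t(cm) [-2.2e+01  4.0e-02  1.0e-02] w [ 0.274 -0.098  0.674] dist mm 220.0 deg 42.1
```

```bash
python3 -m creep '[{"tx":-4,"ty":0,"tz":0,"wx":0,"wy":0,"wz":0,"gripper":1},{"tx":-8,"ty":0,"tz":0,"wx":0.04,"wy":-0.015,"wz":0.1,"gripper":1},{"tx":-12,"ty":0,"tz":0,"wx":0.12,"wy":-0.04,"wz":0.3,"gripper":1},{"tx":-16,"ty":0,"tz":0,"wx":0.274,"wy":-0.098,"wz":0.674,"gripper":1},{"tx":-20,"ty":0,"tz":0,"wx":0.274,"wy":-0.098,"wz":0.674,"gripper":1},{"tx":-22,"ty":0,"tz":0,"wx":0.274,"wy":-0.098,"wz":0.674,"gripper":1},{"tx":-22,"ty":0,"tz":0,"wx":0.274,"wy":-0.098,"wz":0.674,"gripper":1},{"tx":-22,"ty":0,"tz":0,"wx":0.274,"wy":-0.098,"wz":0.674,"gripper":1}]'; python3 -c "
from h import *
capture('side')
where(105)
g=goal((0,-36,110),14,105);print(g[0]);rel(*g)"
```

```text
time: 15.1
tool_pos: [524.9, 261.6, 234.0]
tcp_rot: [1.566, 0.892, 2.92]
contact_force: [0.7, 0.6, -2.2]
grip_width: 25.8
nose tray [  20.2 -232.1  102.7] handle ctr tray [ 121.8 -232.8  129.2] tilt 14.63 F tray [-0.92  3.08 -5.06] grip 25.7 t 15.15
[502.77868586  63.34060621 225.06391379]
t(cm) [ -1.14  -1.91 -19.67] w [-0.007  0.002 -0.011] dist mm 197.9 deg 0.7
```

```bash
python3 -m creep '[{"tx":-1.1,"ty":-1.9,"tz":-19.7,"wx":-0.007,"wy":0.002,"wz":-0.011,"gripper":1},{"tx":-1.1,"ty":-1.9,"tz":-19.7,"wx":-0.007,"wy":0.002,"wz":-0.011,"gripper":1},{"tx":-1.1,"ty":-1.9,"tz":-19.7,"wx":-0.007,"wy":0.002,"wz":-0.011,"gripper":1},{"tx":-1.1,"ty":-1.9,"tz":-19.7,"wx":-0.007,"wy":0.002,"wz":-0.011,"gripper":1},{"tx":-1.1,"ty":-1.9,"tz":-19.7,"wx":-0.007,"wy":0.002,"wz":-0.011,"gripper":1},{"tx":-1.1,"ty":-1.9,"tz":-19.7,"wx":-0.007,"wy":0.002,"wz":-0.011,"gripper":1},{"tx":-1.1,"ty":-1.9,"tz":-19.7,"wx":-0.007,"wy":0.002,"wz":-0.011,"gripper":1},{"tx":-1.1,"ty":-1.9,"tz":-19.7,"wx":-0.007,"wy":0.002,"wz":-0.011,"gripper":1}]'; python3 -c "
from h import *
capture('side')
where(105)
snap('scene','c11');snap('side','s11')
rel(*goal((0,-36,50),14,105))"
python3 - <<'E'
import cv2,numpy as np
from h import *
a=cv2.imread('pics/s11.png')[130:330,200:440];b=cv2.imread('pics/c11.png')[150:350,200:440]
cv2.imwrite('pics/v11.png',np.hstack([cv2.resize(a,(400,333),interpolation=2),cv2.resize(b,(400,333),interpolation=2)]))
T=trayR()
c=load('c11');P=pts(c);hsv=cv2.cvtColor(c['frame'],cv2.COLOR_RGB2HSV);L=(P-TO)@T
g=(hsv[...,1]<70)&(hsv[...,2]>110)
m=g&(L[...,2]>90)&(L[...,2]<140)&(abs(L[...,1]+36)<22)&(L[...,0]>-30)&(L[...,0]<60)
q=L[m]; print(len(q),'x',np.percentile(q[:,0],[1,5,50]).round(1))
for lo in (-5,10,25,40):
    s=q[(q[:,0]>lo)&(q[:,0]<lo+15)]
    if len(s)>4: print(lo,len(s),'ymid',((s[:,1].min()+s[:,1].max())/2).round(1),np.ptp(s[:,1]).round(1),'z',s[:,2].mean().round(1))
for nm,x0 in(('short',-19),):
    m=g&(L[...,2]>28)&(L[...,2]<38)&(abs(L[...,0]-x0)<14)&(L[...,1]<-5)&(L[...,1]>-70); s=L[m];print('strap',len(s),s.mean(0).round(1),(s.min(0)/2+s.max(0)/2).round(1))
E
```

```text
time: 15.82
tool_pos: [502.2, 65.0, 226.2]
tcp_rot: [1.565, 0.902, 2.928]
contact_force: [-0.8, -0.2, -1.9]
grip_width: 25.4
nose tray [  1.2 -39.  111.8] handle ctr tray [103.3 -38.1 136. ] tilt 13.34 F tray [-0.39  0.01 -0.92] grip 25.4 t 15.87
t(cm) [ 5.87 -1.54 -0.23] w [ 0.009 -0.003  0.011] dist mm 60.7 deg 0.9
251 x [ 0.1  2.3 22. ]
-5 60 ymid -40.5 24.0 z 116.5
10 83 ymid -40.7 24.0 z 119.8
25 84 ymid -40.8 24.0 z 123.3
40 24 ymid -40.8 23.8 z 125.2
strap 127 [-20.3 -38.3  33.1] [-20.9 -38.4  33.1]
```

View pics/v11.png

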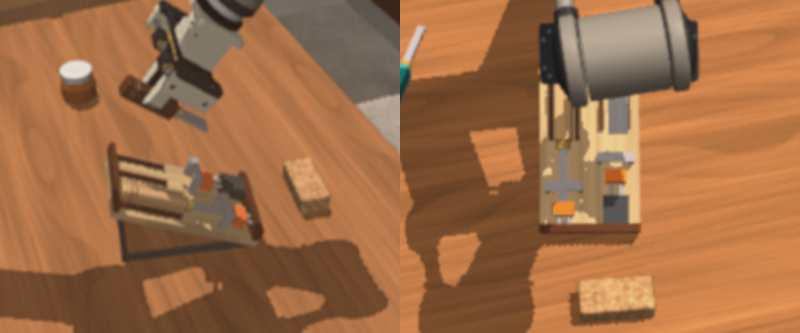

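The scraper is over the right (short) compartment. Camera and kinematics agree that it sits about 2.5 mm to −y, and the next move corrects that.

```bash
python3 -m creep '[{"tx":0,"ty":0,"tz":-0.2,"wx":0.009,"wy":-0.003,"wz":0.011,"gripper":1},{"tx":3,"ty":-0.8,"tz":-0.2,"wx":0.009,"wy":-0.003,"wz":0.011,"gripper":1},{"tx":5.9,"ty":-1.5,"tz":-0.2,"wx":0.009,"wy":-0.003,"wz":0.011,"gripper":1},{"tx":5.9,"ty":-1.5,"tz":-0.2,"wx":0.009,"wy":-0.003,"wz":0.011,"gripper":1},{"tx":5.9,"ty":-1.5,"tz":-0.2,"wx":0.009,"wy":-0.003,"wz":0.011,"gripper":1},{"tx":5.9,"ty":-1.5,"tz":-0.2,"wx":0.009,"wy":-0.003,"wz":0.011,"gripper":1}]'; python3 -c "
from h import *
capture('side');where(105)
rel(*goal((1,-36,14),14,105))"
```

```text
time: 16.47
tool_pos: [478.7, 68.2, 172.1]
tcp_rot: [1.57, 0.892, 2.923]
contact_force: [0.1, -0.4, -1.1]
grip_width: 25.7
nose tray [ -0.5 -35.4  52.2] handle ctr tray [101.5 -35.5  77.3] tilt 13.83 F tray [-1.04 -0.55 -1.15] grip 25.6 t 16.52
t(cm) [ 3.72 -0.77  0.04] w [-0.001  0.001  0.003] dist mm 38.0 deg 0.2
```

```bash
python3 -m creep '[{"tx":1.5,"ty":-0.3,"tz":0.04,"wx":0,"wy":0,"wz":0.003,"gripper":1},{"tx":3,"ty":-0.6,"tz":0.04,"wx":0,"wy":0,"wz":0.003,"gripper":1},{"tx":3.7,"ty":-0.77,"tz":0.04,"wx":0,"wy":0,"wz":0.003,"gripper":1},{"tx":3.7,"ty":-0.77,"tz":0.04,"wx":0,"wy":0,"wz":0.003,"gripper":1},{"tx":3.7,"ty":-0.77,"tz":0.04,"wx":0,"wy":0,"wz":0.003,"gripper":1}]'; python3 -c "
from h import *
capture('side');where(105)
snap('side','s12');where(105)
rel(*goal((-29,-36,12),14,105))"
python3 - <<'E'
import cv2,numpy as np
a=cv2.imread('pics/s12.png')[180:290,250:373]
cv2.imwrite('pics/v12.png',cv2.resize(a,(671,600),interpolation=2))
E
```

```text
time: 16.93
tool_pos: [461.6, 72.1, 138.1]
tcp_rot: [1.57, 0.888, 2.923]
contact_force: [0.2, 0.4, -0.8]
grip_width: 25.6
nose tray [  1.3 -35.6  13.5] handle ctr tray [103.1 -35.7  39. ] tilt 14.07 F tray [-1.03 -0.84 -1.66] grip 25.7 t 16.98
nose tray [  1.2 -35.6  13.5] handle ctr tray [103.1 -35.7  39. ] tilt 14.05 F tray [-1.13 -0.55 -1.95] grip 25.7 t 17.03
t(cm) [-0.58 -2.97  0.03] w [-0.001  0.001 -0.001] dist mm 30.3 deg 0.1
```

View pics/v12.png

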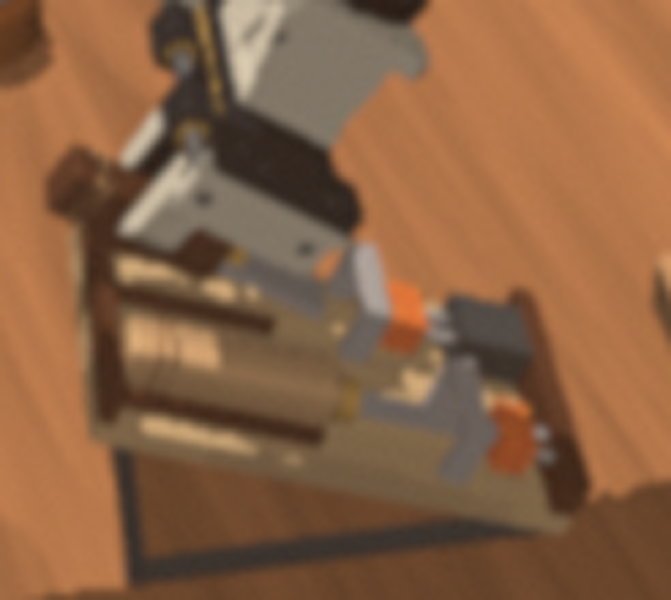

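The blade nose is low and just uphill of the short strap, at about (320,295) in the crop. Sliding it under.

```bash
python3 -m creep '[{"tx":-0.1,"ty":-0.5,"tz":0,"wx":0,"wy":0,"wz":0,"gripper":1},{"tx":-0.25,"ty":-1.2,"tz":0.03,"wx":0,"wy":0,"wz":0,"gripper":1},{"tx":-0.43,"ty":-2.1,"tz":0.03,"wx":0,"wy":0,"wz":0,"gripper":1},{"tx":-0.58,"ty":-2.9,"tz":0.03,"wx":0,"wy":0,"wz":0,"gripper":1},{"tx":-0.58,"ty":-2.9,"tz":0.03,"wx":0,"wy":0,"wz":0,"gripper":1},{"tx":-0.58,"ty":-2.9,"tz":0.03,"wx":0,"wy":0,"wz":0,"gripper":1}]'; python3 -c "
from h import *
capture('side');where(105)
snap('side','s13');where(105)
rel(*goal((-39,-36,12),14,105))"
python3 - <<'E'
import cv2,numpy as np
a=cv2.imread('pics/s13.png')[180:290,250:373]
cv2.imwrite('pics/v13.png',cv2.resize(a,(671,600),interpolation=2))
E
```

```text
time: 17.53
tool_pos: [486.6, 66.7, 122.7]
tcp_rot: [1.571, 0.886, 2.923]
contact_force: [0.1, 0.0, -1.5]
grip_width: 26.0
nose tray [-27.8 -35.7  10.1] handle ctr tray [ 73.9 -35.8  35.9] tilt 14.24 F tray [-0.17 -0.15 -1.3 ] grip 25.8 t 17.58
nose tray [-27.6 -35.7  10.3] handle ctr tray [ 74.2 -35.9  36. ] tilt 14.22 F tray [-0.91 -0.2  -1.37] grip 25.8 t 17.63
t(cm) [-0.41 -1.06  0.02] w [-0.002  0.001 -0.004] dist mm 11.4 deg 0.2
```

View pics/v13.png

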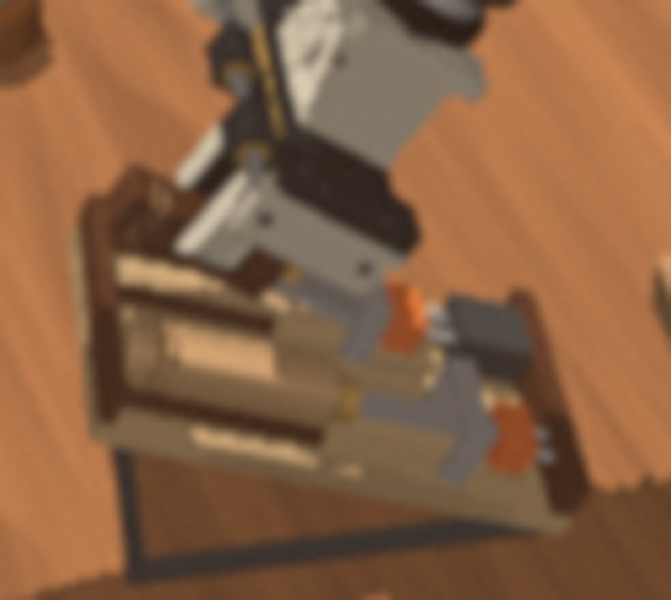

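The blade is under the strap and close to the foot. Pushing gently.

```bash
python3 -m creep '[{"tx":-0.2,"ty":-0.2,"tz":0,"wx":0,"wy":0,"wz":-0.003,"gripper":1},{"tx":-0.3,"ty":-0.6,"tz":0,"wx":0,"wy":0,"wz":-0.003,"gripper":1},{"tx":-0.41,"ty":-1.06,"tz":0,"wx":0,"wy":0,"wz":-0.003,"gripper":1},{"tx":-0.41,"ty":-1.06,"tz":0,"wx":0,"wy":0,"wz":-0.003,"gripper":1},{"tx":-0.41,"ty":-1.06,"tz":0,"wx":0,"wy":0,"wz":-0.003,"gripper":1},{"tx":-0.41,"ty":-1.06,"tz":0,"wx":0,"wy":0,"wz":-0.003,"gripper":1}]'; python3 -c "
from h import *
where(105);
for i in range(3): capture('side');where(105)
rel(*goal((-42,-36,12),14,105))"
```

```text
time: 18.13
tool_pos: [496.6, 64.6, 120.2]
tcp_rot: [1.571, 0.889, 2.924]
contact_force: [-4.3, 1.2, 3.0]
grip_width: 25.8
nose tray [-38.5 -35.8  12.2] handle ctr tray [ 63.3 -35.9  37.7] tilt 14.08 F tray [ 5.3  -0.27  0.85] grip 25.8 t 18.13
nose tray [-38.6 -35.8  12.2] handle ctr tray [ 63.3 -35.9  37.7] tilt 14.06 F tray [ 3.9  -0.76  0.75] grip 25.9 t 18.18
nose tray [-38.6 -35.8  12.2] handle ctr tray [ 63.2 -35.9  37.7] tilt 14.05 F tray [ 5.67 -0.47  0.44] grip 25.8 t 18.23
nose tray [-38.7 -35.8  12.3] handle ctr tray [ 63.2 -35.9  37.7] tilt 14.04 F tray [4.93 0.48 0.71] grip 25.8 t 18.28
t(cm) [-0.05 -0.33  0.01] w [-0.001  0.001 -0.001] dist mm 3.3 deg 0.1
```

```bash
python3 -m creep '[{"tx":-0.05,"ty":-0.2,"tz":0,"wx":0,"wy":0,"wz":0,"gripper":1},{"tx":-0.06,"ty":-0.36,"tz":0,"wx":0,"wy":0,"wz":0,"gripper":1},{"tx":-0.06,"ty":-0.36,"tz":0,"wx":0,"wy":0,"wz":0,"gripper":1},{"tx":-0.06,"ty":-0.36,"tz":0,"wx":0,"wy":0,"wz":0,"gripper":1},{"tx":-0.06,"ty":-0.36,"tz":0,"wx":0,"wy":0,"wz":0,"gripper":1}]'; python3 -c "
from h import *
where(105);
for i in range(3): capture('side');where(105)
for x,z,t in((-42.3,12.5,10),(-42.4,13,6),(-42.4,14,3),(-42.4,14.5,0)): rel(*goal((x,-36,z),t,105))"
```

```text
time: 18.7
tool_pos: [500.0, 63.9, 118.3]
tcp_rot: [1.571, 0.89, 2.923]
contact_force: [-5.4, 1.0, 4.5]
grip_width: 25.8
nose tray [-42.5 -35.7  12. ] handle ctr tray [ 59.4 -35.9  37.5] tilt 14.03 F tray [6.88 0.23 1.81] grip 25.8 t 18.7
nose tray [-42.5 -35.7  12. ] handle ctr tray [ 59.4 -35.9  37.4] tilt 14.04 F tray [ 6.25 -0.11  1.6 ] grip 25.8 t 18.75
nose tray [-42.5 -35.8  12. ] handle ctr tray [ 59.4 -35.9  37.4] tilt 14.03 F tray [5.85 0.39 1.1 ] grip 26.0 t 18.8
nose tray [-42.5 -35.8  12. ] handle ctr tray [ 59.4 -35.9  37.4] tilt 14.03 F tray [5.99 0.32 1.59] grip 25.8 t 18.85
t(cm) [ 0.69 -0.02  0.01] w [-0.001  0.001 -0.07 ] dist mm 6.9 deg 4.0
t(cm) [ 1.37 -0.13  0.01] w [-0.001  0.001 -0.14 ] dist mm 13.7 deg 8.0
t(cm) [ 1.81 -0.21  0.01] w [-0.001  0.001 -0.193] dist mm 18.2 deg 11.0
t(cm) [ 2.29 -0.34  0.01] w [-0.001  0.001 -0.245] dist mm 23.2 deg 14.0
```

```bash
python3 -m creep '[{"tx":0,"ty":-0.08,"tz":0,"wx":0,"wy":0,"wz":0,"gripper":1},{"tx":0.34,"ty":-0.09,"tz":0,"wx":0,"wy":0,"wz":-0.035,"gripper":1},{"tx":0.69,"ty":-0.11,"tz":0,"wx":0,"wy":0,"wz":-0.07,"gripper":1},{"tx":1.03,"ty":-0.16,"tz":0,"wx":0,"wy":0,"wz":-0.105,"gripper":1},{"tx":1.37,"ty":-0.22,"tz":0,"wx":0,"wy":0,"wz":-0.14,"gripper":1},{"tx":1.37,"ty":-0.22,"tz":0,"wx":0,"wy":0,"wz":-0.14,"gripper":1},{"tx":1.37,"ty":-0.22,"tz":0,"wx":0,"wy":0,"wz":-0.14,"gripper":1}]'; python3 -c "
from h import *
where(105);
for i in range(3): snap('side','s14');where(105)
for x,z,t in((-43.2,14,3),(-43.2,14.5,0)): rel(*goal((x,-36,z),t,105))"
python3 - <<'E'
import cv2,numpy as np
a=cv2.imread('pics/s14.png')[180:290,250:373]
cv2.imwrite('pics/v14.png',cv2.resize(a,(671,600),interpolation=2))
E
```

```text
time: 19.43
tool_pos: [491.8, 65.4, 105.8]
tcp_rot: [1.572, 1.027, 2.925]
contact_force: [-7.1, 1.1, -0.4]
grip_width: 25.7
nose tray [-42.2 -35.5  11.4] handle ctr tray [ 62.2 -35.7  22.7] tilt 6.17 F tray [ 6.32  0.47 -3.37] grip 25.7 t 19.43
nose tray [-42.3 -35.5  11.4] handle ctr tray [ 62.  -35.7  22.7] tilt 6.18 F tray [ 6.96  0.01 -2.88] grip 25.8 t 19.48
nose tray [-42.5 -35.5  11.3] handle ctr tray [ 61.9 -35.7  22.6] tilt 6.18 F tray [ 5.44  0.41 -2.26] grip 25.8 t 19.53
nose tray [-42.5 -35.5  11.3] handle ctr tray [ 61.9 -35.7  22.6] tilt 6.19 F tray [ 5.78 -0.27 -3.43] grip 26.0 t 19.58
t(cm) [ 0.3  -0.08  0.03] w [-0.002  0.    -0.056] dist mm 3.2 deg 3.2
t(cm) [ 0.8  -0.14  0.03] w [-0.002  0.    -0.108] dist mm 8.1 deg 6.2
```

View pics/v14.png

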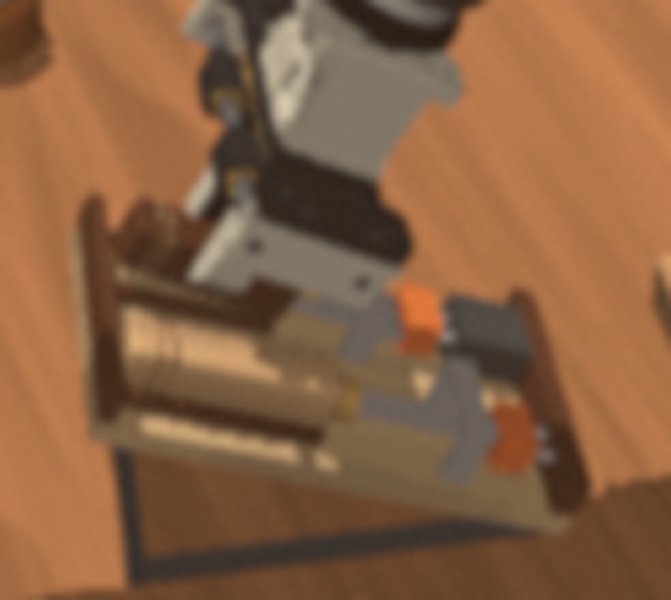

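The foot is pushed in and the handle end is inside the wall. Lowering the rest.

```bash
python3 -m creep '[{"tx":0,"ty":-0.07,"tz":0.02,"wx":0,"wy":0,"wz":-0.018,"gripper":1},{"tx":0.25,"ty":-0.09,"tz":0.03,"wx":0,"wy":0,"wz":-0.045,"gripper":1},{"tx":0.52,"ty":-0.11,"tz":0.03,"wx":0,"wy":0,"wz":-0.077,"gripper":1},{"tx":0.8,"ty":-0.14,"tz":0.03,"wx":0,"wy":0,"wz":-0.108,"gripper":1},{"tx":0.8,"ty":-0.14,"tz":0.03,"wx":0,"wy":0,"wz":-0.108,"gripper":1},{"tx":0.8,"ty":-0.14,"tz":0.03,"wx":0,"wy":0,"wz":-0.108,"gripper":1}]'; python3 -c "
from h import *
where(105);
for i in range(3): snap('side','s15');where(105)
rel(*goal((-41,-36,13.8),0,105))"
python3 - <<'E'
import cv2,numpy as np
a=cv2.imread('pics/s15.png')[180:290,250:373]
cv2.imwrite('pics/v15.png',cv2.resize(a,(671,600),interpolation=2))
E
```

```text
time: 20.08
tool_pos: [489.6, 66.2, 98.7]
tcp_rot: [1.572, 1.137, 2.925]
contact_force: [-5.1, 0.8, 2.3]
grip_width: 25.7
nose tray [-43.3 -35.7  15.6] handle ctr tray [ 61.7 -35.9  15.3] tilt -0.13 F tray [ 5.64  0.34 -0.07] grip 25.7 t 20.08
nose tray [-43.5 -35.7  15.5] handle ctr tray [ 61.5 -35.9  15.3] tilt -0.13 F tray [ 6.7   0.55 -0.8 ] grip 25.8 t 20.13
nose tray [-43.6 -35.7  15.4] handle ctr tray [ 61.4 -35.9  15.2] tilt -0.12 F tray [ 7.24 -0.19 -0.62] grip 25.8 t 20.18
nose tray [-43.7 -35.7  15.4] handle ctr tray [ 61.3 -35.9  15.2] tilt -0.12 F tray [ 6.53  0.96 -0.19] grip 25.4 t 20.23
t(cm) [0.14 0.27 0.01] w [-0.002  0.     0.002] dist mm 3.0 deg 0.2
```

View pics/v15.png

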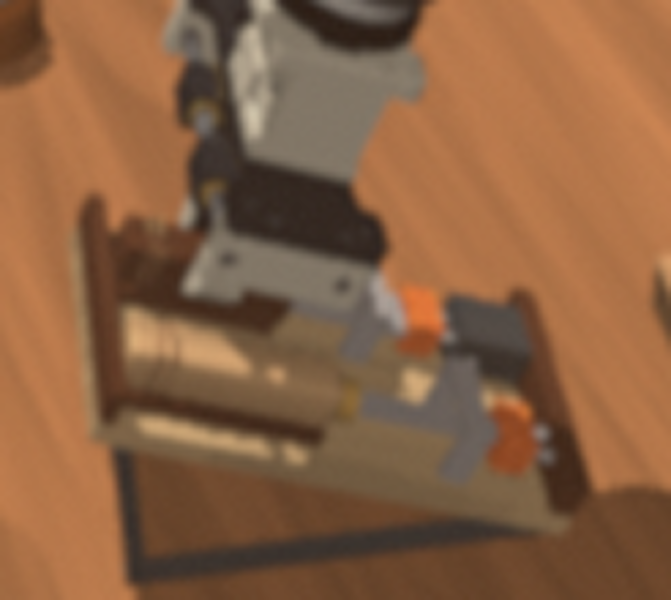

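The scraper is flat, about 1 mm above the floor. I ease it down and uphill to the wall.

```bash
python3 -m creep '[{"tx":0.07,"ty":0,"tz":0,"wx":0,"wy":0,"wz":0,"gripper":1},{"tx":0.14,"ty":0.08,"tz":0,"wx":0,"wy":0,"wz":0,"gripper":1},{"tx":0.14,"ty":0.17,"tz":0,"wx":0,"wy":0,"wz":0,"gripper":1},{"tx":0.14,"ty":0.24,"tz":0,"wx":0,"wy":0,"wz":0,"gripper":1},{"tx":0.14,"ty":0.24,"tz":0,"wx":0,"wy":0,"wz":0,"gripper":1},{"tx":0.14,"ty":0.24,"tz":0,"wx":0,"wy":0,"wz":0,"gripper":1}]'; python3 -c "
from h import *
where(105);
for i in range(2): capture('side');where(105)"
```

```text
time: 20.73
tool_pos: [488.9, 66.4, 98.6]
tcp_rot: [1.571, 1.141, 2.923]
contact_force: [0.6, -0.7, 5.8]
grip_width: 25.6
nose tray [-42.7 -35.8  15.6] handle ctr tray [ 62.3 -36.   14.9] tilt -0.37 F tray [1.84 0.52 5.57] grip 25.6 t 20.73
nose tray [-42.7 -35.8  15.6] handle ctr tray [ 62.3 -36.   14.9] tilt -0.37 F tray [2.63 1.5  5.56] grip 25.9 t 20.78
nose tray [-42.7 -35.8  15.6] handle ctr tray [ 62.3 -36.   14.9] tilt -0.37 F tray [2.62 2.22 5.97] grip 25.3 t 20.83
```

```bash
python3 -m creep '[{"tx":0,"ty":0,"tz":0,"wx":0,"wy":0,"wz":0,"gripper":0.1},{"tx":0,"ty":0,"tz":0,"wx":0,"wy":0,"wz":0,"gripper":0.1},{"tx":0,"ty":0,"tz":0,"wx":0,"wy":0,"wz":0,"gripper":0.1},{"tx":0,"ty":0,"tz":0,"wx":0,"wy":0,"wz":0,"gripper":0.1},{"tx":0,"ty":0,"tz":0,"wx":0,"wy":0,"wz":0,"gripper":0.1}]'; python3 -m creep '[{"tx":-2,"ty":0,"tz":0,"wx":0,"wy":0,"wz":0,"gripper":0.1},{"tx":-5,"ty":0,"tz":0,"wx":0,"wy":0,"wz":0,"gripper":0.1},{"tx":-9,"ty":0,"tz":0,"wx":0,"wy":0,"wz":0,"gripper":0.1},{"tx":-13,"ty":0,"tz":0,"wx":0,"wy":0,"wz":0,"gripper":0.1},{"tx":-17,"ty":0,"tz":0,"wx":0,"wy":0,"wz":0,"gripper":0.1},{"tx":-18,"ty":0,"tz":0,"wx":0,"wy":0,"wz":0,"gripper":0.1}]'; python3 -c "
from h import *
capture('side')
where(105)
rel([600,20,330],toolR(-12,0,1))"
```

```text
time: 21.25
tool_pos: [487.9, 66.8, 98.0]
tcp_rot: [1.571, 1.138, 2.923]
contact_force: [0.3, 0.7, -0.4]
grip_width: 41.7
time: 21.75
tool_pos: [564.4, 49.8, 267.1]
tcp_rot: [1.568, 1.148, 2.92]
contact_force: [1.1, 0.6, 0.6]
grip_width: 41.4
nose tray [-41.8 -35.9 200.7] handle ctr tray [ 63.2 -36.  199.4] tilt -0.73 F tray [0.61 1.19 0.02] grip 41.6 t 21.8
t(cm) [-7.52 -1.14 -2.13] w [-0.009  0.003 -0.424] dist mm 79.0 deg 24.3
```

Moving to the overhead wrist viewpoint to check.

```bash
python3 -m creep '[{"tx":-7.5,"ty":-1.1,"tz":-2.1,"wx":0,"wy":0,"wz":-0.14,"gripper":0.1},{"tx":-7.5,"ty":-1.1,"tz":-2.1,"wx":0,"wy":0,"wz":-0.28,"gripper":0.1},{"tx":-7.5,"ty":-1.1,"tz":-2.1,"wx":0,"wy":0,"wz":-0.424,"gripper":0.1},{"tx":-7.5,"ty":-1.1,"tz":-2.1,"wx":0,"wy":0,"wz":-0.424,"gripper":0.1},{"tx":-7.5,"ty":-1.1,"tz":-2.1,"wx":0,"wy":0,"wz":-0.424,"gripper":0.1},{"tx":-7.5,"ty":-1.1,"tz":-2.1,"wx":0,"wy":0,"wz":-0.424,"gripper":0.1}]'
python3 - <<'E'
from h import *
capture('side');snap('wrist','w16');snap('side','s16')
a=cv2.imread('pics/w16.png')[0:250,200:430];b=cv2.imread('pics/s16.png')[190:290,255:365]
cv2.imwrite('pics/v16.png',np.hstack([cv2.resize(a,(400,435),interpolation=2),cv2.resize(b,(400,435),interpolation=2)]))
c=load('w16');P=pts(c);L=(P-TO)@trayR();hsv=cv2.cvtColor(c['frame'],cv2.COLOR_RGB2HSV);ok=c['z_map']>50
for nm,y0,xs in(('long',36,(10,105)),('short',-36,(25,105))):
    m=ok&(abs(L[...,1]-y0)<12)&(L[...,0]>xs[0])&(L[...,0]<xs[1])&(L[...,2]>20)&(L[...,2]<45); q=L[m]
    k=np.polyfit(q[:,0],q[:,2],1);print(nm,len(q),'top z at ends',np.polyval(k,[xs[0]+5,xs[1]]).round(1),'x',q[:,0].min().round(1),q[:,0].max().round(1))
    m=ok&(abs(L[...,1]-y0)<16)&(hsv[...,0]>5)&(hsv[...,0]<16)&(hsv[...,1]>200)&(hsv[...,2]>110)&(L[...,2]>18)&(L[...,2]<26)&(L[...,0]<-30)
    q=L[m];print(' foot top x',np.percentile(q[:,0],[2,50,98]).round(1),len(q))
E
```

```text
time: 22.3
tool_pos: [596.4, 21.3, 324.7]
tcp_rot: [1.578, 1.559, 2.93]
contact_force: [0.2, -0.6, -0.1]
grip_width: 41.0
long 3150 top z at ends [27.5 27.7] x 10.1 105.0
 foot top x [-96.4 -85.3 -79.1] 179
short 2723 top z at ends [27.7 28.7] x 25.1 105.0
 foot top x [-112.2  -39.8  -38.6] 52
```

View pics/v16.png

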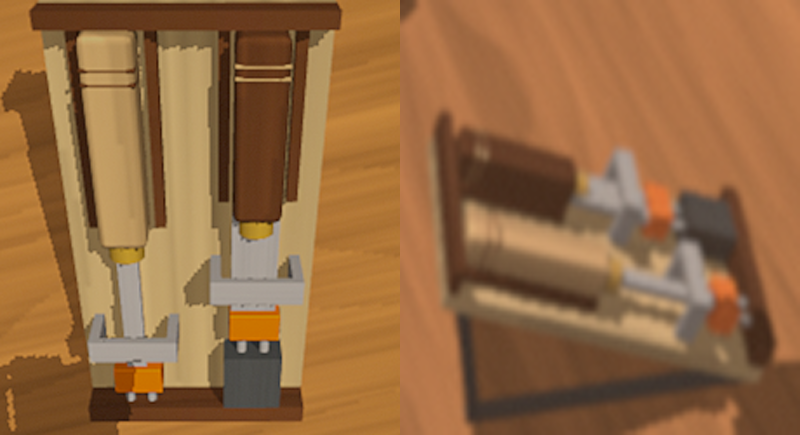

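Run:
```python
from h import *
c=load('w16');P=pts(c);L=(P-TO)@trayR();ok=c['z_map']>50
for y0 in(36,-36):
    m=ok&(abs(L[...,1]-y0)<9)&(L[...,2]>20)&(L[...,2]<45)
    for x in range(10,108,10):
        q=L[m&(abs(L[...,0]-x)<4)];q=q[q[:,2]>np.median(q[:,2])-4] if len(q) else q
        print(y0,x,len(q),np.median(q[:,2]).round(2) if len(q) else '', end=' | ')
    print()
m=ok&(abs(L[...,1])<12)&(abs(L[...,2])<6)
for x in(-30,20,70,100): print('floor',x,np.median(L[m&(abs(L[...,0]-x)<6)][:,2]).round(2))
# edges across
for y0 in(36,-36):
    q=L[ok&(abs(L[...,1]-y0)<20)&(L[...,2]>24)&(L[...,2]<32)]
    for a,b in((35,50),(80,95)):
        s=q[(q[:,0]>a)&(q[:,0]<b)];print(y0,a,np.percentile(s[:,1],[1,99]).round(1))
print('wall top',np.percentile(L[ok&(L[...,0]>107)&(L[...,0]<125)&(abs(L[...,1])<10)&(L[...,2]>10)],[2,50,98],axis=0).round(1))
```

```text
36 10 127 27.49 | 36 20 160 27.75 | 36 30 167 27.66 | 36 40 179 27.7 | 36 50 189 27.77 | 36 60 196 27.86 | 36 70 212 27.86 | 36 80 218 27.8 | 36 90 235 27.86 | 36 100 255 27.8 | 
-36 10 58 22.77 | -36 20 100 23.64 | -36 30 163 27.78 | -36 40 176 28.02 | -36 50 189 28.11 | -36 60 196 28.35 | -36 70 202 28.48 | -36 80 223 28.56 | -36 90 241 28.62 | -36 100 245 28.94 | 
floor -30 -0.26
floor 20 -0.31
floor 70 -0.27
floor 100 -0.11
36 35 [23.6 48.6]
36 80 [23.5 48.8]
-36 35 [-48. -23.]
-36 80 [-48.  -22.5]
wall top [[110.2  -9.6  18.7]
 [118.9   1.5 344. ]
 [123.9   9.7 354.5]]
```

Both tools are seated, but the scraper's handle end reads about 1 mm high (0.7°). I'll mend that with a light press using closed fingers.

```bash
python3 -c "
from h import *
M=toolR(TAZ,25,1)
for q in((85,-36,100),(85,-36,45)): rel(TO+trayR()@np.array(q,float),M)"
```

```text
t(cm) [13.59  9.73  2.09] w [-0.002  0.     0.424] dist mm 168.4 deg 24.3
t(cm) [18.6  11.99  2.09] w [-0.002  0.     0.424] dist mm 222.3 deg 24.3
```

```bash
python3 -m creep '[{"tx":3,"ty":3,"tz":0.7,"wx":0,"wy":0,"wz":0.14,"gripper":1},{"tx":6,"ty":6,"tz":1.4,"wx":0,"wy":0,"wz":0.28,"gripper":1},{"tx":10,"ty":9.7,"tz":2.1,"wx":0,"wy":0,"wz":0.42,"gripper":1},{"tx":13.6,"ty":9.7,"tz":2.1,"wx":0,"wy":0,"wz":0.424,"gripper":1},{"tx":13.6,"ty":9.7,"tz":2.1,"wx":0,"wy":0,"wz":0.424,"gripper":1},{"tx":13.6,"ty":9.7,"tz":2.1,"wx":0,"wy":0,"wz":0.424,"gripper":1},{"tx":13.6,"ty":9.7,"tz":2.1,"wx":0,"wy":0,"wz":0.424,"gripper":1},{"tx":13.6,"ty":9.7,"tz":2.1,"wx":0,"wy":0,"wz":0.424,"gripper":1}]';python3 -c "
from h import *
capture('side')
p,M0,o=cur();print((trayR().T@(p-TO)).round(1),o['grip_width'])
M=toolR(TAZ,25,1)
for q in((85,-36,38),(85,-36,30)): rel(TO+trayR()@np.array(q,float),M)"
```

```text
time: 23.12
tool_pos: [507.8, 62.4, 192.3]
tcp_rot: [1.569, 1.143, 2.922]
contact_force: [0.8, 1.5, -0.2]
grip_width: 0.6
[ 84.5 -36.2 104.1] 0.320491911059194
t(cm) [ 6.61  0.11 -0.03] w [-0.002  0.002  0.009] dist mm 66.1 deg 0.6
t(cm) [ 7.41  0.12 -0.03] w [-0.002  0.002  0.009] dist mm 74.1 deg 0.6
```

```bash
python3 -m creep '[{"tx":3,"ty":0.1,"tz":0,"wx":0,"wy":0,"wz":0.009,"gripper":1},{"tx":5,"ty":0.1,"tz":0,"wx":0,"wy":0,"wz":0.009,"gripper":1},{"tx":6.3,"ty":0.1,"tz":0,"wx":0,"wy":0,"wz":0.009,"gripper":1},{"tx":6.6,"ty":0.1,"tz":0,"wx":0,"wy":0,"wz":0.009,"gripper":1},{"tx":6.6,"ty":0.1,"tz":0,"wx":0,"wy":0,"wz":0.009,"gripper":1}]';python3 -c "
from h import *
capture('side')
p,M0,o=cur();print((trayR().T@(p-TO)).round(1),(trayR().T@o['contact_force']).round(2))
rel(TO+trayR()@np.array((85,-36,30.)),toolR(TAZ,25,1))"
```

```text
time: 23.58
tool_pos: [478.8, 68.9, 131.7]
tcp_rot: [1.57, 1.131, 2.923]
contact_force: [0.5, -0.5, 0.2]
grip_width: 0.6
[ 85.3 -36.3  37.1] [-0.28  0.04  0.25]
t(cm) [ 0.71 -0.03 -0.03] w [-0.002  0.001 -0.002] dist mm 7.1 deg 0.2
```

```bash
python3 -m creep '[{"tx":0.4,"ty":0,"tz":0,"wx":0,"wy":0,"wz":0,"gripper":1},{"tx":0.7,"ty":0,"tz":0,"wx":0,"wy":0,"wz":0,"gripper":1},{"tx":0.9,"ty":0,"tz":0,"wx":0,"wy":0,"wz":0,"gripper":1},{"tx":0.95,"ty":0,"tz":0,"wx":0,"wy":0,"wz":0,"gripper":1},{"tx":0.95,"ty":0,"tz":0,"wx":0,"wy":0,"wz":0,"gripper":1}]';python3 -c "
from h import *
for i in range(2):
  capture('side')
  p,M0,o=cur();print((trayR().T@(p-TO)).round(1),(trayR().T@o['contact_force']).round(2))"
```

```text
time: 24.05
tool_pos: [475.9, 69.5, 124.5]
tcp_rot: [1.569, 1.134, 2.921]
contact_force: [2.2, -1.3, 16.0]
grip_width: 0.5
[ 85.4 -36.3  28.7] [ 4.39  1.47 15.37]
[ 85.4 -36.3  28.7] [ 4.53  0.67 15.46]
```

```bash
python3 -m creep '[{"tx":0.05,"ty":0,"tz":0,"wx":0,"wy":0,"wz":0,"gripper":1},{"tx":0.1,"ty":0,"tz":0,"wx":0,"wy":0,"wz":0,"gripper":1},{"tx":0.1,"ty":0,"tz":0,"wx":0,"wy":0,"wz":0,"gripper":1}]';python3 -c "
from h import *
for i in range(2):
  capture('side')
  p,M0,o=cur();print((trayR().T@(p-TO)).round(1),(trayR().T@o['contact_force']).round(2))"
python3 -m creep '[{"tx":-1,"ty":0,"tz":0,"wx":0,"wy":0,"wz":0,"gripper":1},{"tx":-5,"ty":0,"tz":0,"wx":0,"wy":0,"wz":0,"gripper":1},{"tx":-9,"ty":-1,"tz":0,"wx":0,"wy":0,"wz":0,"gripper":1},{"tx":-13,"ty":-4,"tz":0,"wx":0,"wy":0,"wz":0,"gripper":1},{"tx":-17,"ty":-8,"tz":-1,"wx":0,"wy":0,"wz":-0.1,"gripper":1},{"tx":-20.5,"ty":-12,"tz":-2,"wx":0,"wy":0,"wz":-0.22,"gripper":1},{"tx":-20.5,"ty":-12,"tz":-2,"wx":0,"wy":0,"wz":-0.42,"gripper":1},{"tx":-20.5,"ty":-12,"tz":-2,"wx":0,"wy":0,"wz":-0.42,"gripper":1}]'
python3 - <<'E'
from h import *
capture('side');capture('side');c=snap('wrist','w17')
P=pts(c);L=(P-TO)@trayR();ok=c['z_map']>50
for y0 in(36,-36):
    m=ok&(abs(L[...,1]-y0)<9)&(L[...,2]>20)&(L[...,2]<45)
    for x in range(10,108,10):
        q=L[m&(abs(L[...,0]-x)<4)];q=q[q[:,2]>np.median(q[:,2])-4] if len(q) else q
        print(x,np.median(q[:,2]).round(2) if len(q) else '', end=' | ')
    print()
m=ok&(abs(L[...,2])<6)
for y in(0,-62,64):
  for x in(-30,20,70,100): print('floor',x,y,np.median(L[m&(abs(L[...,0]-x)<6)&(abs(L[...,1]-y)<5)][:,2]).round(2),end=' ')
E
```

```text
time: 24.4
tool_pos: [475.9, 69.6, 124.5]
tcp_rot: [1.568, 1.135, 2.921]
contact_force: [2.7, -1.5, 21.5]
grip_width: 0.5
[ 85.4 -36.3  28.7] [ 7.17  0.89 20.44]
[ 85.4 -36.3  28.7] [ 6.88  0.15 21.11]
time: 25.17
tool_pos: [666.3, 4.9, 257.9]
tcp_rot: [1.571, 1.563, 2.921]
contact_force: [0.8, -0.2, 0.3]
grip_width: 0.3
10 27.66 | 20 27.86 | 30 27.81 | 40 27.86 | 50  | 60  | 70  | 80  | 90  | 100  | 
10 22.92 | 20 24.34 | 30 27.92 | 40 27.98 | 50  | 60  | 70  | 80  | 90  | 100  | 
floor -30 0 -0.1 floor 20 0 -0.2 floor 70 0 nan floor 100 0 nan floor -30 -62 0.19 floor 20 -62 -0.05 floor 70 -62 nan floor 100 -62 nan floor -30 64 -0.18 floor 20 64 -0.1 floor 70 64 nan floor 100 64 nan
  return _methods._mean(a, axis=axis, dtype=dtype,
  ret = ret.dtype.type(ret / rcount)
```

View pics/w17.png

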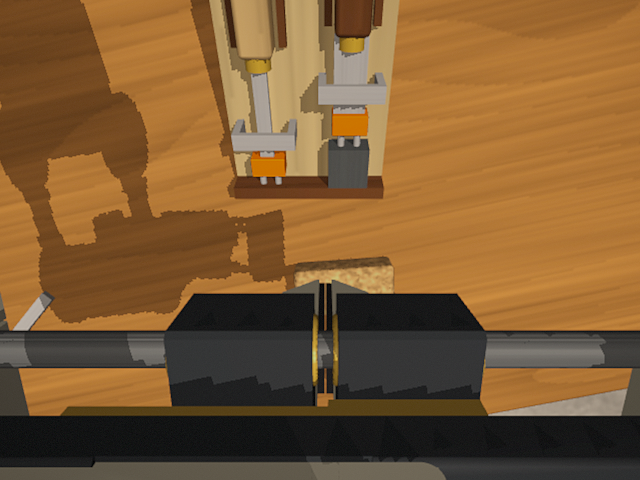

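That viewpoint is too far downhill, with the handles out of frame, so I move back.

```bash
python3 -m creep '[{"tx":-7,"ty":7,"tz":0,"wx":0,"wy":0,"wz":0,"gripper":1},{"tx":-7,"ty":7,"tz":0,"wx":0,"wy":0,"wz":0,"gripper":1},{"tx":-7,"ty":7,"tz":0,"wx":0,"wy":0,"wz":0,"gripper":1},{"tx":-7,"ty":7,"tz":0,"wx":0,"wy":0,"wz":0,"gripper":1},{"tx":-7,"ty":7,"tz":0,"wx":0,"wy":0,"wz":0,"gripper":1}]'
python3 - <<'E' 2>/dev/null
from h import *
capture('side');capture('side');c=snap('wrist','w18')
P=pts(c);L=(P-TO)@trayR();ok=c['z_map']>50
for y0 in(36,-36):
    m=ok&(abs(L[...,1]-y0)<9)&(L[...,2]>20)&(L[...,2]<45)
    for x in range(10,108,10):
        q=L[m&(abs(L[...,0]-x)<4)];q=q[q[:,2]>np.median(q[:,2])-4] if len(q) else q
        print(x,np.median(q[:,2]).round(2) if len(q) else '', end=' | ')
    print()
cv2.imwrite('pics/v18.png',cv2.resize(cv2.imread('pics/w18.png')[0:250,180:430],(600,600),interpolation=2))
E
```

```text
time: 25.73
tool_pos: [594.4, 23.0, 327.0]
tcp_rot: [1.562, 1.549, 2.915]
contact_force: [0.8, 0.3, -0.3]
grip_width: 0.1
10 27.43 | 20 27.7 | 30 27.78 | 40 27.86 | 50 27.85 | 60 27.66 | 70 27.84 | 80 27.7 | 90 27.71 | 100 27.79 | 
10 22.43 | 20 24.25 | 30 27.85 | 40 27.78 | 50 27.69 | 60 27.84 | 70 27.81 | 80 27.88 | 90 27.92 | 100 27.84 |
```

View pics/v18.png

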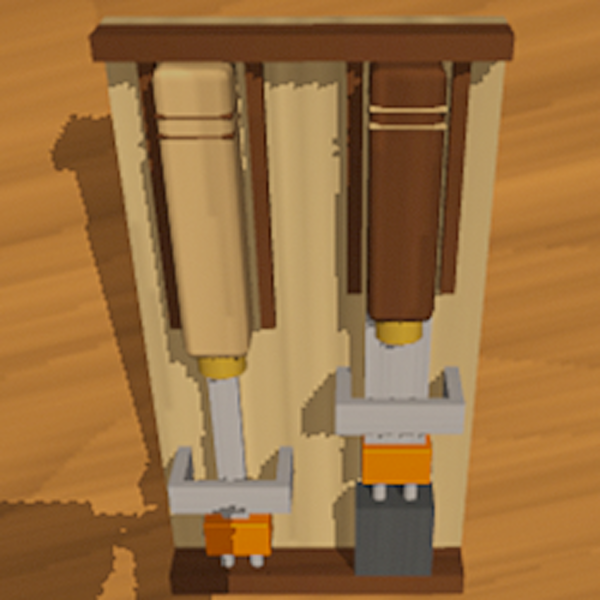

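Both handles now read flat at 27.8 mm along their whole length, so the press worked. Last, a quick bystander check, then I hand in.

```bash
python3 -m creep '[{"tx":0,"ty":0,"tz":0,"wx":0,"wy":0,"wz":0,"gripper":1},{"tx":0,"ty":0,"tz":0,"wx":0,"wy":0,"wz":0,"gripper":1},{"tx":0,"ty":0,"tz":0,"wx":0,"wy":0,"wz":0,"gripper":1}]'
python3 - <<'E'
from h import *
a=load('scene0')['frame'].astype(int);b=snap('scene','c19')['frame'].astype(int)
for n,(u0,u1,v0,v1) in dict(bowl=(98,152,250,298),wax=(450,484,175,212),block=(303,356,314,345)).items():
    print(n,np.abs(a-b)[v0:v1,u0:u1].mean().round(2))
print(close_job())
E
```

```text
time: 26.13
tool_pos: [594.3, 22.6, 325.5]
tcp_rot: [1.578, 1.547, 2.931]
contact_force: [-0.1, 0.5, -0.4]
grip_width: 0.6
bowl 9.28
wax 8.26
block 9.12
the job is handed in; nothing more can be done
None
```

Run:
```python
from h import *
P=[pts(load(n)) for n in('scene0','c19')]
for n,(u0,u1,v0,v1),h in [('bowl',(98,152,250,298),20),('wax',(445,490,170,215),20),('block',(300,360,310,348),15)]:
    for p in P:
        q=p[v0:v1,u0:u1].reshape(-1,3);q=q[(q[:,2]>h)&(q[:,2]<80)];print(n,q.mean(0).round(1),len(q))
```

```text
bowl [ 510.2 -428.1   38.6] 1048
bowl [ 509.8 -427.8   38.5] 1051
wax [479.4 423.9  50.2] 684
wax [479.6 424.   50.2] 689
block [755.2   8.7  33.4] 1068
block [755.2   8.6  33.2] 1073
```

Both tools are in the tray and the job was handed in at 26.1 s, with the robot clear of everything. The wooden parting tool went into the long compartment first, then the dark scraper into the short one. Each blade went under its strap with the handle raised 14°, was pushed against the foot at about 6–7 N, then laid flat and let go.

- **Seating:** in the last wrist picture each blade is under its strap and against its foot, and each handle lies between its rails in front of the end wall. The handle tops read 27.4–27.9 mm above the floor along their whole length (28 mm expected).
- **One check failed first:** after release the scraper's handle end sat about 1 mm high. I pressed it down with the closed fingers at about 21 N, and the re-measurement then read flat.
- **One disagreement:** when the scraper met the end wall, the arm's own position put its handle centre about 2.7 mm short of the seat. I took this as grasp or calibration error, because the pictures show it seated.
- **Bystanders:** the bowl, jar and sanding block moved by no more than 0.4 mm in the depth data, which is noise. The raw picture difference around them was higher, about 8–9 grey levels at all three. I put that down to noise and shadows.

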